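# Lift a marzipan slab with the turner and square it up on the wire cutter

### The arm

A 7-joint arm with a two-finger parallel gripper is mounted at the origin on the work surface. World frame = base frame: x ahead of the robot, y to its left, z up, the work surface at z = 0. Lengths are in m, angles in rad, forces in N, time in s.
With the tool pointing down it reaches from about 0.425 to 1.025 m from the base axis. Payload 3.6 kg.
Tool frame: the origin (TCP) lies between the finger pads; the fingertips stand 25 mm ahead of it and the grasp point (between the pads) lies 6 mm ahead of it; z points along the fingers, y is the line along which they close (so a half turn about z gives the same grasp; the last joint's range is limited). The gripper opens to 85 mm and grips with 20 to 120 N. Pads are 22 mm wide; open, the fingers measure 114 mm over their backs; the gripper's body (76 mm by 85 mm) begins 54 mm behind the grasp point. The pads swing forward as they close: fully open they stand 13 mm farther back than shut.
Start: joints at [-1.296, 0.591, 0.048, 1.609, -0.033, 0.943, -0.034], TCP at [0.261, 0.676, 0.256] pointing down, gripper open.
Joint ranges: [-2.69, 2.69], [-0.47, 2.24], [-1.27, 1.36], [0.19, 2.51], [-1.53, 4.68], [0.08, 2.07], [-3.09, 3.09]. Speed limits (rad/s): [2.57, 2.57, 3.14, 3.14, 3.14, 3.14, 3.14].

### API

Orientations are given as a unit quaternion [w, x, y, z].
In Python, from station import r gives the robot as it stands.
- The arm moves only by the tool carry_out, never from a script. Its argument "targets" is a list of rows, each a list of 5 numbers: the shift along the tool's x, y, z normalised to -1 to 1, where 1 is 40 mm, then the turn about the tool's z normalised to -1 to 1, where 1 is 6 degrees, then the closure, from 0 (fully open) to 1 (shut). In form: [[dx, dy, dz, turn, hand], ...]. A call has 1 to 10 rows; each row shifts and turns the commanded pose from where the row before left it, along the tool's axes as they then stand; what a row does not reach is not made up. A row lasts 1/12 s, in which the tool goes at most 41.7 mm and 7.16 degrees, less where a joint would pass 70% of its speed; a pose out of reach is approached as far as the arm can. A call with a number of a shift or a turn outside -1 to 1 is refused whole. A call with a gripper value outside its range is refused whole. The fingers move at their own pace and stop on an object; "grip_force" is the grip in N (left out, the last holds). Time passes only in rows, so rows that do not move let the fingers close. It gives the time, the measured TCP pose, the force, the opening and the grip force at its end, in the units of the state.
- r.get_state(): the state, without advancing time (a new reading comes with each control period).
- r.snapshot(name): name is "scene" or "top"; returns the picture (400x640x3 uint8, red, green, blue); there is no depth.
- r.get_calibration(name): a dict with "fx", "fy", "cx", "cy" (pixels), "rvec" (rotation vector, rad) and "tvec" (3), from world to camera coordinates, as OpenCV has them. Camera axes: x right, y down, z forward; pixel columns grow to the right and rows downward; lengths in m; the calibration is good to about 2 mm. A picture is of the moment at which its call begins. get_calibration takes no time and is no camera call.
- r.close_job(): hands the job in; it is judged then, once.
The state is a dict: "time_s": time; "q": joint angles; "dq": joint speeds; "effort": joint torques, N m; "ee_pos": TCP position; "orientation": TCP orientation; "contact_force": force on the tool from outside, world axes, zero at the start; "ft_torque": the same for the moment, N m; "gripper_width": finger opening in m; "finger_force": force on a finger pad.
Only numpy, scipy, OpenCV 4.12 (cv2) and the standard library are available. Lean on these libraries where they do the work, as an engineer would, in place of code of your own. Each camera call takes 0.05 s, during which the arm holds its last target. There are 200 camera calls.

### The job

Slide the turner under the marzipan slab on the baking sheet, lift the slab on its blade and lay it gently, chocolate side down and not dropped, on the slotted bed of the wire cutter, a short edge towards the back stop. Push it home so that it lies flush against both the back stop and the side stop, and lay the turner down flat on the bench, clear of the cutter. Leave the other things on the bench where they are.

Things in the scene. Friction and masses are not known exactly. Their poses are not given: they have to be found in the camera images.
- turner: cranked pastry turner, 0.22 kg, flat on the bench, free. Origin: centre of the blade's underside, +x to the nose, +z up. Steel blade 100 (x) by 90 (y) mm, 2 mm thick throughout. At the heel (x = -50) a strap 26 mm wide rises, leaning back, to a level beech handle 22 wide (y), 24 tall, axis 50 mm above the blade's underside, from x = -62 to -182, hanging free
- turner_grip (a point): grasp point on the turner's handle axis, 88 mm behind and 50 mm above the turner's origin, same axes; pinch the 22 mm width from above
- turner_nose (a point): middle of the lower front edge of the blade, 50 mm ahead of the turner's origin. Blade and slab are slippery on each other (friction 0.2 to 0.3): the slab slides off a blade pitched nose-down by 20 degrees or more, its other contacts grip about twice as well
- slab: stiff chilled slab, cream marzipan on dark chocolate, about 0.22 kg, 110 (x) by 100 (y) by 16 mm. Origin: centre of its underside. The lowest 4 mm (chocolate) are bevelled in at 45 degrees all round, so a blade can enter under its edge. Starts on the baking sheet, short edges nearly parallel to the sheet's back rim, 15 to 50 mm in front of it
- tray: dark steel baking sheet, fixed, 220 (x) by 260 (y) mm, left or right of the turner. Origin: centre of its underside, on the bench; floor 2 mm thick. Rims 14 mm high at the back (+x, inner face x = +107 mm) and both sides (y = +-127); the -x edge, towards the robot, is open. A slab pushed along +x stops at the back rim, and the blade then slips under it
- cutter: wire slab cutter, fixed: white base 250 by 250 mm, slotted aluminium bed, flat top 50 mm above the bench (x -115 to +105, y -112 to +112 mm). Origin: centre of its underside, on the bench; +x away from the robot. Wire frame swung back, fixed, all beyond x = +115 mm, up to 250 mm high. With the slab home its origin is at x = +40, y = +35, z = 50 mm
- cutter_corner (a point): where the inner faces of the two blue plastic stop bars (12 mm above the bed) meet at bed height: 95 mm ahead (+x) and 85 mm to +y of the cutter's origin, same axes. The back stop runs along y over the whole bed, the side stop along x on the +y (robot's left) side, 190 mm long
- brush: pastry brush with beech handle, 190 mm long, 20 mm high, lying on the bench; origin at the middle of its underside; leave alone
- scoop: white measuring scoop, 62 mm wide, 35 mm high, with a wooden handle to -x; origin under the cup; leave alone
- jar: amber glass jar with a steel cap, 76 mm wide, 110 mm high; origin under its middle; leave alone
- bar: square steel confectioner's bar, 12 by 12 by 250 mm (x), lying on the bench; origin at the middle of its underside; leave alone
- scraper: bench scraper lying flat, 134 by 150 mm, beech grip 22 mm high at -x; origin near the middle of its underside; leave alone
Things that resemble listed ones, but are neither listed nor needed, are in the scene too. What is shaped like the slab but turquoise is not meant.

How it is judged:
By the outcome, as a careful person would: the job done as asked, in the order asked, and still so for the second after the job is handed in, with the robot touching nothing.
It also fails if it takes over 72 s, if anything falls off the work surface, if the arm or the gripper's body presses on something with over 40 N, if the wrist force passes 120 N, or if a joint passes its speed limit or range.

## Working session

There is one attempt and no reset: what is moved stays moved. The work goes in short steps, Python scripts to look and compute and a tool call to move; the robot and the scene stay as the last step left them, time stands still between calls to the robot, and variables do not carry over. Pictures are saved under pics/ and viewed, at most 10 in all, crops included, and the job is handed in when it is done.

Besides the shell and the picture viewer there is one more tool, called after ">>>" in YAML: its name, and indented under it one key for each argument. carry_out: Moves the arm, as the interface text tells. Scaled input: -1 to 1 covers 40 mm each way for a shift and 6 degrees each way for a turn. Its arguments: {"type":"object","properties":{"targets":{"type":"array"},"grip_force":{"type":"number"}},"required":["targets"]}

```bash
mkdir -p pics; ls; python3 - <<'E'
from station import r
import cv2
for n in("scene","top"):
    cv2.imwrite(f"pics/{n}0.png",cv2.resize(r.snapshot(n)[:,:,::-1],(800,500),interpolation=cv2.INTER_CUBIC))
    print(n,r.get_calibration(n))
s=r.get_state();print(s['ee_pos'],s['orientation'],s['gripper_width'],s['time_s'])
E
```

```text
pics
scene {'fx': 491.41431497838147, 'fy': 491.41431497838147, 'cx': 320.90881511953484, 'cy': 207.24465751560095, 'rvec': array([ 1.51661272,  2.0020854 , -0.86357643]), 'tvec': array([ 0.14716357, -0.3156368 ,  2.09483373])}
top {'fx': 516.6657194179722, 'fy': 516.6657194179722, 'cx': 314.1415177614042, 'cy': 197.23803921581862, 'rvec': array([ 2.14400785, -2.11193046,  0.20553794]), 'tvec': array([0.00567194, 0.53607136, 1.56687289])}
[0.26109396 0.67562276 0.25524462] [-1.28185857e-04  1.83307043e-01  9.83055178e-01 -1.01440633e-03] 0.08529178190224888 0.1
```

View pics/top0.png

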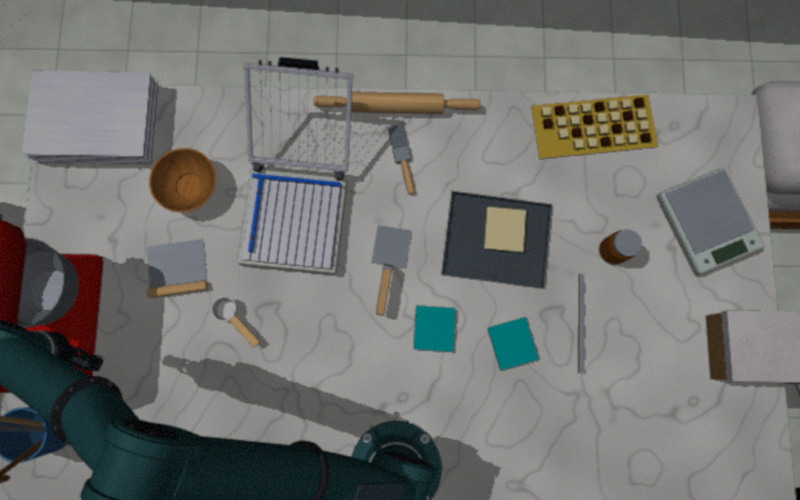

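View pics/scene0.png

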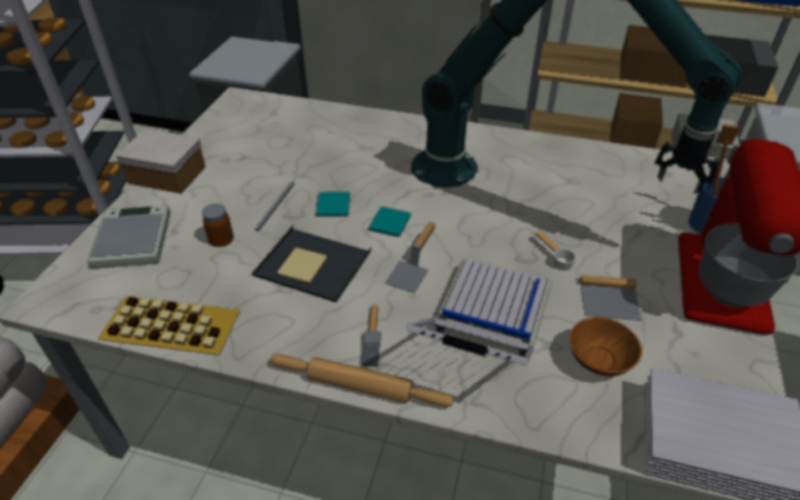

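The top view shows the turner at about (390,265), the tray and slab at (497,235), the cutter at (295,222), and the brush at (402,155), with the two turquoise decoys in front. I'll enlarge the working area next.

```bash
cat > h.py <<'E'
import numpy as np,cv2
from station import r
def unproj(n,uv,z):
    c=r.get_calibration(n);R=cv2.Rodrigues(c['rvec'])[0];C=-R.T@c['tvec']
    d=R.T@np.array([(uv[0]-c['cx'])/c['fx'],(uv[1]-c['cy'])/c['fy'],1.])
    return C+d*(z-C[2])/d[2]
def proj(n,p):
    c=r.get_calibration(n);K=np.array([[c['fx'],0,c['cx']],[0,c['fy'],c['cy']],[0,0,1]])
    return cv2.projectPoints(np.float64(p).reshape(-1,3),c['rvec'],c['tvec'],K,None)[0][:,0]
def crop(n,x0,y0,w,h,k,name):
    im=r.snapshot(n)[y0:y0+h,x0:x0+w,::-1]
    cv2.imwrite("pics/"+name,cv2.resize(im,None,fx=k,fy=k,interpolation=cv2.INTER_CUBIC))
E
python3 -c "
from h import *
crop('top',185,128,265,132,3,'t1.png')"
```

```text
(no output)
```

View pics/t1.png

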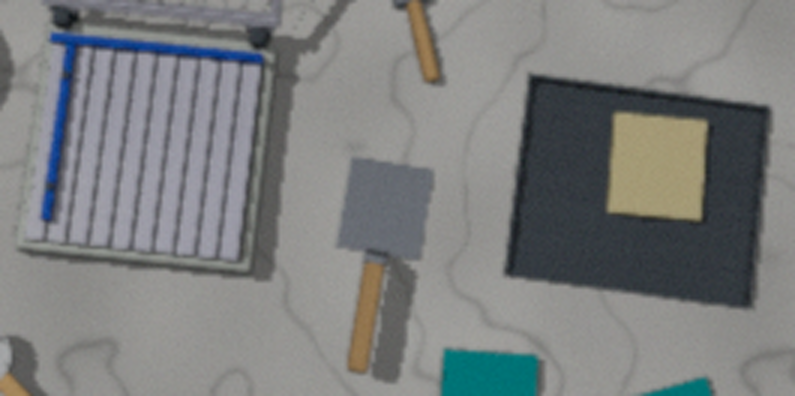

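The crop gives these corners. Blade: (354,157), (434,169), (418,259), (337,246). Slab top: (613,112), (708,119), (702,220), (608,212). Tray: (530,75), (770,107), (752,307), (506,274). The stops' inner corner is at about (75,47), and the inner ends are at (263,63) and (53,221).

```bash
python3 - <<'E'
from h import *
def U(p,z): return unproj('top',(185+(p[0]+.5)/3-.5,128+(p[1]+.5)/3-.5),z)
def show(n,ps,z):
    P=np.array([U(p,z)[:2] for p in ps]);print(n,P.round(4).tolist(),'mean',P.mean(0).round(4))
    if len(P)==4:
        TL,TR,BR,BL=P
        x=TL+TR-BL-BR;y=TL+BL-TR-BR;print('  yawx %.2f yawy %.2f'%(np.degrees(np.arctan2(x[1],x[0])),np.degrees(np.arctan2(-y[0],y[1]))),'sides x %.4f y %.4f'%(np.linalg.norm(x)/2,np.linalg.norm(y)/2))
show('blade',[(354,157),(434,169),(418,259),(337,246)],.002)
show('handle top rear/front',[(357,372),(374,264)],.062)
show('handle edges rear',[(347,371),(368,373)],.062)
show('slab',[(613,112),(708,119),(702,220),(608,212)],.018)
show('tray',[(530,75),(770,107),(752,307),(506,274)],.008)
show('stop corner,back end,side end',[(75,47),(263,63),(53,221)],.062)
show('cutter base',[(50,30),(275,50),(249,268),(17,245)],.05)
c=r.get_calibration('top');print(-cv2.Rodrigues(c['rvec'])[0].T@c['tvec'])
E
```

```text
blade [[0.6011, 0.0515], [0.5892, -0.0351], [0.4907, -0.0189], [0.5034, 0.0678]] mean [0.5461 0.0163]
  yawx -9.44 yawy -8.06 sides x 0.0994 y 0.0875
handle top rear/front [[0.3646, 0.0433], [0.4756, 0.0278]] mean [0.4201 0.0356]
handle edges rear [[0.3654, 0.0535], [0.3637, 0.0321]] mean [0.3646 0.0428]
slab [[0.6517, -0.2269], [0.6457, -0.3293], [0.5349, -0.3203], [0.542, -0.2203]] mean [ 0.5936 -0.2742]
  yawx -4.08 yawy -3.71 sides x 0.1105 y 0.1014
tray [[0.6943, -0.1385], [0.6627, -0.3993], [0.4439, -0.3734], [0.4751, -0.1125]] mean [ 0.569  -0.2559]
  yawx -6.77 yawy -6.87 sides x 0.2205 y 0.2627
stop corner,back end,side end [[0.7016, 0.3464], [0.6875, 0.1481], [0.5152, 0.3595]] mean [0.6348 0.2847]
cutter base [[0.7234, 0.3764], [0.7054, 0.1367], [0.4712, 0.1571], [0.4915, 0.3979]] mean [0.5979 0.267 ]
  yawx -5.14 yawy -4.56 sides x 0.2340 y 0.2410
[0.23875453 0.02402878 1.63857079]
```

```bash
cat >> h.py <<'E'
from scipy.spatial.transform import Rotation as Ro
def go(x,y,z,yaw):
    "units of turn (first), then of tool dx,dy,dz, to reach TCP x,y,z with turner heading yaw (tool x points back)"
    s=r.get_state();w,a,b,c=s['orientation'];R=Ro.from_quat([a,b,c,w]).as_matrix()
    h=np.degrees(np.arctan2(-R[1,0],-R[0,0]));t=(h-yaw+180)%360-180
    e=np.radians(yaw);f=np.array([np.cos(e),np.sin(e)]);l=np.array([-f[1],f[0]])
    d=np.array([x,y])-s['ee_pos'][:2]
    print('t=%.2f pos'%s['time_s'],s['ee_pos'].round(4),'head %.2f tilt %.2f'%(h,np.degrees(np.arccos(-R[2,2]))),'turn %.3f shift %.3f %.3f %.3f'%(t/6,-d@f/.04,d@l/.04,-(z-s['ee_pos'][2])/.04),'w %.4f F'%s['gripper_width'],s['contact_force'].round(1))
def fr(o,yaw,x,y):
    e=np.radians(yaw);return np.array(o)+[x*np.cos(e)-y*np.sin(e),x*np.sin(e)+y*np.cos(e)]
TUR=(.546,.0163);TY=-8.6;TRAY=(.569,-.2559);TRY=-6.8;CUT=(.6007,.2684);CY=-4.1
E
python3 -c "
from h import *
p=fr(TUR,TY,-.088,0);print(p);go(*p,.156,TY)"
```

```text
[0.45898944 0.02945911]
t=0.15 pos [0.2611 0.6757 0.2554] head -21.13 tilt 0.10 turn -2.088 shift -7.306 -15.234 2.484 w 0.0853 F [-0.5 -0.3  0.8]
```

>>> carry_out:
  targets:
    - [0, 0, 0, -0.7, 0]
    - [0, 0, 0, -0.7, 0]
    - [0, 0, 0, -0.69, 0]
    - [-0.3, -0.6, 0, 0, 0]
    - [-0.3, -0.7, 0, 0, 0]
    - [-0.3, -0.7, 0, 0, 0]
    - [-0.3, -0.7, 0, 0, 0]
    - [-0.3, -0.7, 0, 0, 0]
    - [-0.3, -0.7, 0, 0, 0]
    - [-0.3, -0.7, 0, 0, 0]

```text
time_s: 0.98
ee_pos: [0.3159, 0.4722, 0.2561]
orientation: [-0.0, 0.075, 0.997, -0.0]
contact_force: [0.8, 0.1, -0.2]
gripper_width: 0.0856
finger_force: 0.0
```

>>> carry_out:
  targets:
    - [-0.4, -0.7, 0.1, 0, 0]
    - [-0.4, -0.7, 0.1, 0, 0]
    - [-0.4, -0.7, 0.1, 0, 0]
    - [-0.4, -0.7, 0.1, 0, 0]
    - [-0.4, -0.7, 0.1, 0, 0]
    - [-0.4, -0.7, 0.1, 0, 0]
    - [-0.4, -0.7, 0.1, 0, 0]
    - [-0.4, -0.7, 0.1, 0, 0]
    - [-0.4, -0.7, 0.1, 0, 0]
    - [-0.4, -0.7, 0.1, 0, 0]

```text
time_s: 1.82
ee_pos: [0.4324, 0.1716, 0.2162]
orientation: [0.0, 0.075, 0.997, 0.0]
contact_force: [0.4, 0.2, 0.5]
gripper_width: 0.0852
finger_force: 0.0
```

```bash
python3 -c "
from h import *
p=fr(TUR,TY,-.088,0);go(*p,.056,TY)"
```

```text
t=1.82 pos [0.4324 0.1716 0.2162] head -8.57 tilt 0.01 turn 0.004 shift -1.189 -3.415 4.004 w 0.0852 F [0.4 0.2 0.5]
```

>>> carry_out:
  targets:
    - [-0.24, -0.68, 0, 0, 0]
    - [-0.24, -0.68, 0, 0, 0]
    - [-0.24, -0.68, 0.3, 0, 0]
    - [-0.24, -0.68, 0.3, 0, 0]
    - [-0.23, -0.69, 0.4, 0, 0]
    - [0, 0, 0.5, 0, 0]
    - [0, 0, 0.5, 0, 0]
    - [0, 0, 0, 0, 0]
    - [0, 0, 0, 0, 0]

```text
time_s: 2.57
ee_pos: [0.4581, 0.031, 0.1357]
orientation: [-0.001, 0.075, 0.997, -0.0]
contact_force: [0.1, 0.2, 1.0]
gripper_width: 0.0852
finger_force: 0.0
```

```bash
python3 -c "
from h import *
p=fr(TUR,TY,-.088,0);go(*p,.056,TY)
crop('top',255,170,90,90,6,'t2.png')"
```

```text
t=2.57 pos [0.4581 0.031  0.1357] head -8.59 tilt 0.15 turn 0.001 shift -0.027 -0.035 1.993 w 0.0852 F [0.1 0.2 1. ]
```

View pics/t2.png

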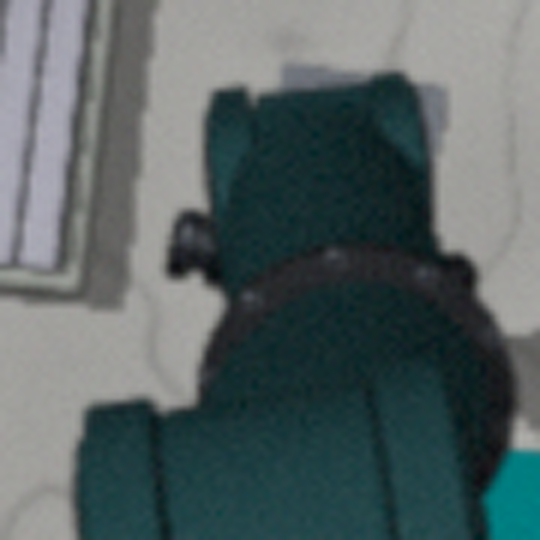

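The arm hides the handle in this view, and only the blade's front at (360,80) shows. I'll trust the measurement, descend and grip.

>>> carry_out:
  targets:
    - [-0.03, -0.03, 0.4, 0, 0]
    - [0, 0, 0.4, 0, 0]
    - [0, 0, 0.4, 0, 0]
    - [0, 0, 0.4, 0, 0]
    - [0, 0, 0.38, 0, 0]
    - [0, 0, 0, 0, 0.3]
    - [0, 0, 0, 0, 0.6]
    - [0, 0, 0, 0, 0.8]
    - [0, 0, 0, 0, 1]
    - [0, 0, 0, 0, 1]
  grip_force: 40

```text
time_s: 3.45
ee_pos: [0.4605, 0.0299, 0.0582]
orientation: [0.001, 0.075, 0.997, 0.0]
contact_force: [-0.5, -0.3, 0.6]
gripper_width: 0.0258
finger_force: 0.0
```

>>> carry_out:
  targets:
    - [0, 0, 0, 0, 1]
    - [0, 0, 0, 0, 1]
    - [0, 0, 0, 0, 1]
    - [0, 0, 0, 0, 1]
  grip_force: 110

```text
time_s: 3.78
ee_pos: [0.4604, 0.0299, 0.0583]
orientation: [0.001, 0.075, 0.997, 0.0]
contact_force: [-1.0, 1.2, 8.2]
gripper_width: 0.0204
finger_force: 107.2
```

```bash
python3 -c "
from h import *
p=fr(TUR,TY,-.088,0);go(*p,.056,TY)"
```

```text
t=3.78 pos [0.4604 0.0299 0.0583] head -8.58 tilt 0.12 turn 0.003 shift 0.033 -0.016 0.057 w 0.0204 F [-1.   1.2  8.2]
```

>>> carry_out:
  targets:
    - [0, 0, -0.2, 0, 1]
    - [0, 0, -0.4, 0, 1]
    - [0, 0, -0.5, 0, 1]
    - [0, 0, -0.4, 0, 1]
    - [0, 0, 0, -0.3, 1]
    - [0, 0, 0, 0, 1]

```text
time_s: 4.28
ee_pos: [0.4601, 0.0298, 0.118]
orientation: [0.001, 0.058, 0.998, 0.0]
contact_force: [0.1, 0.3, -2.3]
gripper_width: 0.0203
finger_force: 107.7
```

```bash
python3 -c "
from h import *
p=fr(TRAY,TRY,-.180,-.0153);print(p);go(*p,.1183,TRY)"
```

```text
[ 0.38845463 -0.24977966]
t=4.28 pos [0.4601 0.0298 0.118 ] head -6.69 tilt 0.12 turn 0.018 shift 0.952 -7.153 -0.009 w 0.0203 F [ 0.1  0.3 -2.3]
```

>>> carry_out:
  targets:
    - [0, -0.4, 0, 0.02, 1]
    - [0, -0.75, 0, 0, 1]
    - [0, -0.8, 0, 0, 1]
    - [0, -0.8, 0, 0, 1]
    - [0.1, -0.8, 0, 0, 1]
    - [0.1, -0.8, 0, 0, 1]
    - [0.15, -0.8, 0, 0, 1]
    - [0.2, -0.8, 0, 0, 1]
    - [0.2, -0.8, 0, 0, 1]
    - [0.2, -0.4, 0, 0, 1]

```text
time_s: 5.12
ee_pos: [0.3859, -0.2535, 0.1161]
orientation: [-0.001, 0.063, 0.998, -0.001]
contact_force: [0.9, -0.4, -2.3]
gripper_width: 0.0202
finger_force: 108.0
```

>>> carry_out:
  targets:
    - [0, 0, 0.3, 0, 1]
    - [0, 0, 0.2, 0, 1]
    - [0, 0, 0, 0, 1]
    - [0, 0, 0, 0, 1]
    - [0, 0, 0, 0, 1]

```text
time_s: 5.53
ee_pos: [0.3881, -0.2485, 0.0968]
orientation: [-0.0, 0.059, 0.998, 0.0]
contact_force: [0.0, 0.2, -1.4]
gripper_width: 0.0203
finger_force: 108.0
```

```bash
python3 -c "
from h import *
p=fr(TRAY,TRY,-.180,-.0153);print(p);go(*p,.0618,TRY)
crop('scene',180,140,160,110,5,'s2.png')
b=r.snapshot('top')[:,:,::-1];cv2.imwrite('pics/t3.png',cv2.resize(b[140:260,330:450],None,fx=5,fy=5,interpolation=cv2.INTER_CUBIC))"
```

```text
[ 0.38845463 -0.24977966]
t=5.53 pos [ 0.3881 -0.2485  0.0968] head -6.78 tilt 0.06 turn 0.004 shift -0.012 -0.031 0.874 w 0.0203 F [ 0.   0.2 -1.4]
```

View pics/t3.png

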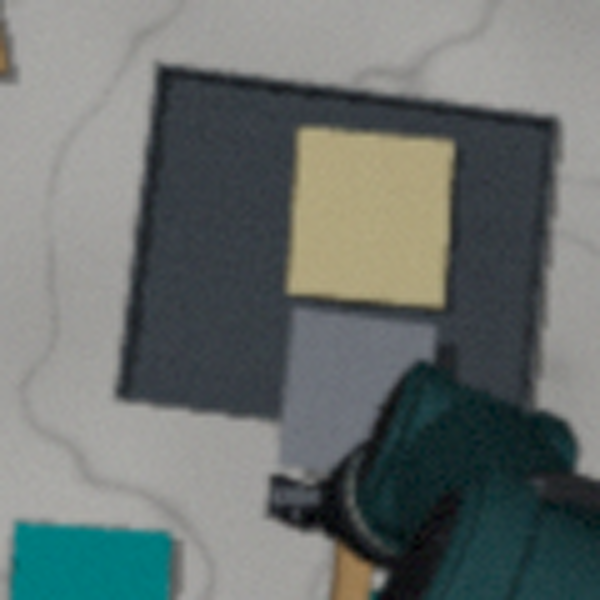

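View pics/s2.png

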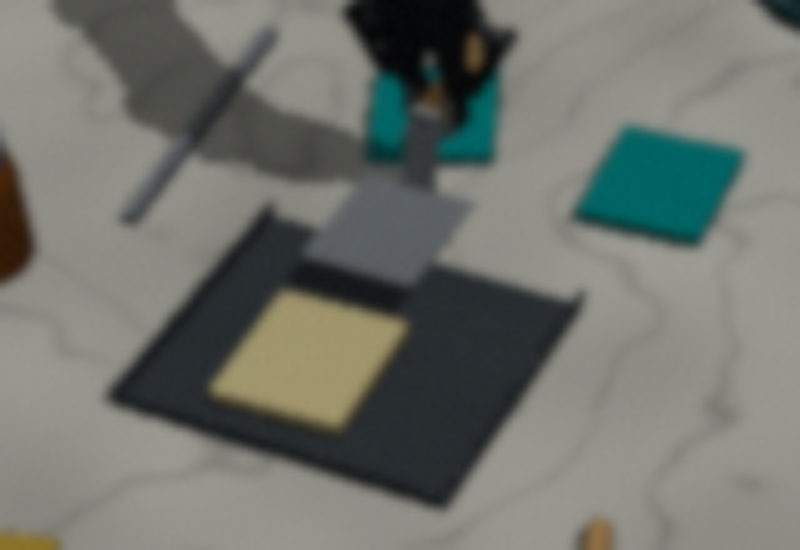

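The top crop shows the blade's nose corners at (293,305) and (438,323), lined up behind the slab. The scene crop has them at (412,287) and (303,262). I'll triangulate these to check the blade's height, pitch and offset.

```bash
python3 - <<'E'
from h import *
def P(n):
    c=r.get_calibration(n);K=np.array([[c['fx'],0,c['cx']],[0,c['fy'],c['cy']],[0,0,1]]);return K@np.c_[cv2.Rodrigues(c['rvec'])[0],c['tvec']]
T=lambda p:(330+(p[0]+.5)/5-.5,140+(p[1]+.5)/5-.5)
S=lambda p:(180+(p[0]+.5)/5-.5,140+(p[1]+.5)/5-.5)
for n,t,s in [('nose+y',(293,305),(412,287)),('nose-y',(438,323),(303,262)),('heel+y',(280,466),(472,203))]:
    X=cv2.triangulatePoints(P('top'),P('scene'),np.array(T(t)).reshape(2,1),np.array(S(s)).reshape(2,1))[:,0];X=X[:3]/X[3]
    print(n,X.round(4),unproj('top',T(t),.0405).round(4))
pos=r.get_state()['ee_pos'][:2]
e=np.radians(-6.8);ex=np.array([np.cos(e),np.sin(e)]);ey=np.array([-ex[1],ex[0]])
for t in [(293,305),(438,323),(280,466)]:
    d=unproj('top',T(t),.0405)[:2]-pos;print('rel TCP',(d@ex).round(4),(d@ey).round(4))
for t in [(297,127),(456,140),(444,309),(286,294)]:
    d=unproj('top',T(t),.018)[:2]-np.array(TRAY);print('slab in tray',(d@ex).round(4),(d@ey).round(4))
E
```

```text
nose+y [ 0.5307 -0.22    0.0404] [ 0.5306 -0.2195  0.0405]
nose-y [ 0.521  -0.3101  0.0346] [ 0.5205 -0.3107  0.0405]
heel+y [ 0.4292 -0.2112  0.0377] [ 0.4286 -0.2102  0.0405]
rel TCP 0.1378 0.0459
rel TCP 0.1386 -0.0458
rel TCP 0.0354 0.0431
slab in tray 0.0787 0.0385
slab in tray 0.084 -0.0644
slab in tray -0.0276 -0.0673
slab in tray -0.0315 0.0339
```

>>> carry_out:
  targets:
    - [0, -0.03, 0.4, 0, 1]
    - [0, 0, 0.3, 0, 1]
    - [0, 0, 0.15, 0, 1]
    - [0, 0, 0, 0, 1]
    - [0, 0, 0, 0, 1]

```text
time_s: 6.05
ee_pos: [0.3878, -0.2505, 0.0632]
orientation: [-0.0, 0.06, 0.998, 0.0]
contact_force: [-0.7, 0.0, -1.6]
gripper_width: 0.0205
finger_force: 108.1
```

>>> carry_out:
  targets:
    - [0, 0, 0.02, 0, 1]
    - [0, 0, 0, 0, 1]
    - [0, 0, 0, 0, 1]

```text
time_s: 6.3
ee_pos: [0.3879, -0.2509, 0.0628]
orientation: [0.0, 0.06, 0.998, -0.0]
contact_force: [0.0, -0.3, -2.6]
gripper_width: 0.02
finger_force: 108.1
```

>>> carry_out:
  targets:
    - [0, 0, 0.03, 0, 1]
    - [0, 0, 0, 0, 1]
    - [0, 0, 0, 0, 1]

```text
time_s: 6.55
ee_pos: [0.3876, -0.2508, 0.0612]
orientation: [0.0, 0.06, 0.998, -0.0]
contact_force: [-0.1, -0.4, -2.3]
gripper_width: 0.0204
finger_force: 108.1
```

>>> carry_out:
  targets:
    - [0, 0, 0.02, 0, 1]
    - [0, 0, 0, 0, 1]
    - [0, 0, 0, 0, 1]

```text
time_s: 6.8
ee_pos: [0.3877, -0.2508, 0.0605]
orientation: [0.0, 0.06, 0.998, -0.0]
contact_force: [-0.7, 0.1, 0.9]
gripper_width: 0.0201
finger_force: 108.5
```

>>> carry_out:
  targets:
    - [0, 0, 0.02, 0, 1]
    - [0, 0, 0, 0, 1]
    - [0, 0, 0, 0, 1]

```text
time_s: 7.05
ee_pos: [0.3875, -0.2509, 0.0601]
orientation: [0.0, 0.06, 0.998, -0.0]
contact_force: [-2.3, 0.8, 7.1]
gripper_width: 0.0203
finger_force: 109.6
```

>>> carry_out:
  targets:
    - [0, 0, -0.02, 0, 1]
    - [-0.1, 0, 0, 0, 1]
    - [-0.1, 0, 0, 0, 1]
    - [-0.15, 0, 0, 0, 1]
    - [-0.15, 0, 0, 0, 1]
    - [-0.15, 0, 0, 0, 1]
    - [-0.15, 0, 0, 0, 1]
    - [-0.15, 0, 0, 0, 1]
    - [-0.1, 0, 0, 0, 1]
    - [-0.1, 0, 0, 0, 1]

```text
time_s: 7.88
ee_pos: [0.4314, -0.256, 0.0605]
orientation: [-0.003, 0.061, 0.998, 0.001]
contact_force: [-7.3, 1.1, 10.9]
gripper_width: 0.0205
finger_force: 110.1
```

>>> carry_out:
  targets:
    - [-0.1, 0, 0, 0, 1]
    - [-0.1, 0, 0, 0, 1]
    - [-0.1, 0, 0, 0, 1]
    - [-0.1, 0, 0, 0, 1]
    - [-0.1, 0, 0, 0, 1]

```text
time_s: 8.3
ee_pos: [0.4523, -0.2587, 0.0605]
orientation: [-0.001, 0.06, 0.998, 0.0]
contact_force: [-4.3, 0.7, 5.8]
gripper_width: 0.0205
finger_force: 109.3
```

```bash
python3 -c "
from h import *
p=fr(TRAY,TRY,-.056,-.0153);print(p);go(*p,.0605,TRY)"
```

```text
[ 0.51158235 -0.26446175]
t=8.30 pos [ 0.4523 -0.2587  0.0605] head -6.93 tilt 0.14 turn -0.021 shift -1.488 0.031 -0.001 w 0.0205 F [-4.3  0.7  5.8]
```

>>> carry_out:
  targets:
    - [-0.1, 0, -0.01, 0, 1]
    - [-0.1, 0, 0, 0, 1]
    - [-0.1, 0, 0, 0, 1]
    - [-0.1, 0, 0, 0, 1]
    - [-0.1, 0, 0, 0, 1]
    - [-0.1, 0, 0, 0, 1]
    - [-0.1, 0, 0, 0, 1]

```text
time_s: 8.88
ee_pos: [0.4812, -0.262, 0.0605]
orientation: [-0.0, 0.06, 0.998, 0.0]
contact_force: [-2.6, -0.8, 0.6]
gripper_width: 0.0204
finger_force: 108.5
```

>>> carry_out:
  targets:
    - [-0.1, 0, 0, 0, 1]
    - [-0.1, 0, 0, 0, 1]
    - [-0.1, 0, 0, 0, 1]
    - [-0.1, 0, 0, 0, 1]
    - [-0.1, 0, 0, 0, 1]
    - [-0.1, 0, 0, 0, 1]
    - [-0.1, 0, 0, 0, 1]
    - [-0.05, 0, 0, 0, 1]
    - [0, 0, 0, 0, 1]

```text
time_s: 9.63
ee_pos: [0.512, -0.2658, 0.0607]
orientation: [0.001, 0.06, 0.998, -0.0]
contact_force: [-0.0, 0.3, -2.8]
gripper_width: 0.0202
finger_force: 108.2
```

```bash
python3 -c "
from h import *
p=fr(TRAY,TRY,-.056,-.0153);print(p);go(*p,.0605,TRY)
b=r.snapshot('top')[:,:,::-1][140:260,330:450];a=r.snapshot('scene')[:,:,::-1][160:270,170:310]
cv2.imwrite('pics/c4.png',np.vstack([cv2.resize(b,(400,300),interpolation=2)*1,cv2.resize(a,(400,300),interpolation=2)]))"
```

```text
[ 0.51158235 -0.26446175]
t=9.63 pos [ 0.512  -0.2658  0.0607] head -6.89 tilt 0.11 turn -0.015 shift 0.014 0.031 0.005 w 0.0202 F [-0.   0.3 -2.8]
```

View pics/c4.png

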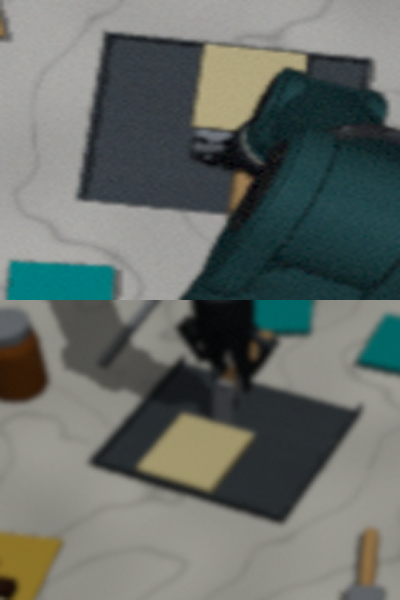

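The slab is against the back rim at (255,45) in the top half of the picture, with the blade under it and only the strap showing in the scene half. I'll lift.

>>> carry_out:
  targets:
    - [0.01, 0, -0.05, 0, 1]
    - [0, 0, -0.1, 0, 1]
    - [0, 0, -0.15, 0, 1]
    - [0, 0, -0.2, 0, 1]
    - [0, 0, -0.3, 0, 1]
    - [0, 0, -0.3, 0, 1]
    - [0, 0, -0.3, 0, 1]
    - [0, 0, -0.3, 0, 1]
    - [0, 0, -0.3, 0, 1]
    - [0, 0, -0.3, 0, 1]
  grip_force: 115

```text
time_s: 10.57
ee_pos: [0.5103, -0.2657, 0.1543]
orientation: [0.0, 0.06, 0.998, -0.0]
contact_force: [-0.3, 0.2, -3.9]
gripper_width: 0.0203
finger_force: 112.6
```

>>> carry_out:
  targets:
    - [0, 0, -0.2, 0, 1]
    - [0, 0, -0.1, 0, 1]
    - [0, 0, 0, 0, 1]
    - [0, 0, 0, 0, 1]

```text
time_s: 10.9
ee_pos: [0.5101, -0.2656, 0.1647]
orientation: [-0.0, 0.06, 0.998, 0.0]
contact_force: [0.0, 0.6, -3.8]
gripper_width: 0.0201
finger_force: 112.6
```

```bash
python3 -c "
from h import *
p=fr(CUT,CY,-.143,.013);print(p);go(*p,.165,CY)
b=r.snapshot('top')[:,:,::-1][120:240,330:450];a=r.snapshot('scene')[:,:,::-1][130:250,170:310]
cv2.imwrite('pics/c5.png',np.hstack([cv2.resize(b,(400,400),interpolation=2)*1,cv2.resize(a,(400,340),interpolation=2)]) if 0 else np.vstack([cv2.resize(b,(300,300),interpolation=2),cv2.resize(a,(300,257),interpolation=2)]))"
```

```text
[0.45899543 0.29159086]
t=10.90 pos [ 0.5101 -0.2656  0.1647] head -6.91 tilt 0.01 turn -0.469 shift 2.271 13.803 -0.007 w 0.0201 F [ 0.   0.6 -3.8]
```

View pics/c5.png

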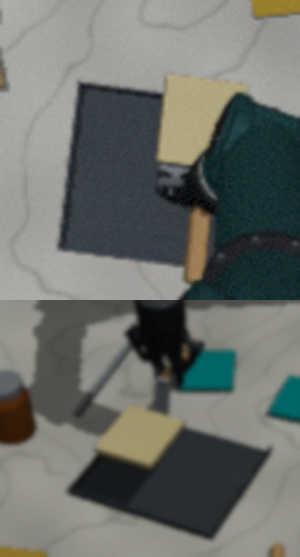

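```bash
python3 - <<'E'
from h import *
pos=r.get_state()['ee_pos']
T=lambda p:(330+(p[0]+.5)/2.5-.5,120+(p[1]+.5)/2.5-.5)
S=lambda p:(170+(p[0]+.5)*140/300-.5,130+(p[1]-300+.5)*120/257-.5)
e=np.radians(-6.9);ex=np.array([np.cos(e),np.sin(e)]);ey=np.array([-ex[1],ex[0]])
for t in [(168,75),(247,87),(157,163)]:
    d=unproj('top',T(t),.1244)[:2]-pos[:2];print('slab corner rel TCP',(d@ex).round(4),(d@ey).round(4))
def P(n):
    c=r.get_calibration(n);K=np.array([[c['fx'],0,c['cx']],[0,c['fy'],c['cy']],[0,0,1]]);return K@np.c_[cv2.Rodrigues(c['rvec'])[0],c['tvec']]
X=cv2.triangulatePoints(P('top'),P('scene'),np.array(T((168,75))).reshape(2,1),np.array(S((153,467))).reshape(2,1))[:,0];print(X[:3]/X[3])
E
```

```text
slab corner rel TCP 0.1583 0.0496
slab corner rel TCP 0.1565 -0.0471
slab corner rel TCP 0.0478 0.0513
[ 0.67457734 -0.23429752  0.11592433]
```

>>> carry_out:
  targets:
    - [0, 0.1, 0, -0.1, 1]
    - [0, 0.2, 0, -0.1, 1]
    - [0, 0.3, 0, -0.1, 1]
    - [0.05, 0.4, 0, -0.1, 1]
    - [0.1, 0.5, 0, -0.07, 1]
    - [0.1, 0.5, 0, 0, 1]
    - [0.1, 0.5, 0, 0, 1]
    - [0.1, 0.5, 0, 0, 1]
    - [0.1, 0.5, 0, 0, 1]
    - [0.1, 0.5, 0, 0, 1]

```text
time_s: 11.83
ee_pos: [0.4964, -0.101, 0.1647]
orientation: [-0.0, 0.034, 0.999, 0.0]
contact_force: [-0.5, 1.2, -4.6]
gripper_width: 0.0205
finger_force: 112.7
```

>>> carry_out:
  targets:
    - [0.1, 0.5, 0, 0, 1]
    - [0.1, 0.5, 0, 0, 1]
    - [0.1, 0.5, 0, 0, 1]
    - [0.1, 0.5, 0, 0, 1]
    - [0.1, 0.5, 0, 0, 1]
    - [0.1, 0.5, 0, 0, 1]
    - [0.1, 0.5, 0, 0, 1]
    - [0.1, 0.5, 0, 0, 1]
    - [0.1, 0.5, 0, 0, 1]
    - [0.1, 0.5, 0, 0, 1]

```text
time_s: 12.67
ee_pos: [0.47, 0.101, 0.1648]
orientation: [-0.0, 0.034, 0.999, 0.0]
contact_force: [0.7, 0.4, -3.6]
gripper_width: 0.0201
finger_force: 112.7
```

>>> carry_out:
  targets:
    - [0.1, 0.5, 0, 0, 1]
    - [0.1, 0.5, 0, 0, 1]
    - [0.1, 0.5, 0, 0, 1]
    - [0.1, 0.5, 0, 0, 1]
    - [0.05, 0.4, 0, 0, 1]
    - [0, 0.3, 0, 0, 1]
    - [0, 0.2, 0, 0, 1]
    - [0, 0.1, 0, 0, 1]
    - [0, 0, 0, 0, 1]
    - [0, 0, 0, 0, 1]

```text
time_s: 13.5
ee_pos: [0.4619, 0.2183, 0.1646]
orientation: [-0.0, 0.036, 0.999, -0.0]
contact_force: [0.6, -1.4, -4.3]
gripper_width: 0.0203
finger_force: 112.7
```

```bash
python3 -c "
from h import *
p=fr(CUT,CY,-.143,.013);print(p);go(*p,.125,CY)
b=r.snapshot('top')[:,:,::-1][130:250,180:300];cv2.imwrite('pics/c6.png',cv2.resize(b,None,fx=5,fy=5,interpolation=2))
a=r.snapshot('scene')[:,:,::-1];cv2.imwrite('pics/c6s.png',a)"
```

```text
[0.45899543 0.29159086]
t=13.50 pos [0.4619 0.2183 0.1646] head -4.14 tilt 0.06 turn -0.006 shift 0.204 1.823 0.990 w 0.0203 F [ 0.6 -1.4 -4.3]
```

View pics/c6.png

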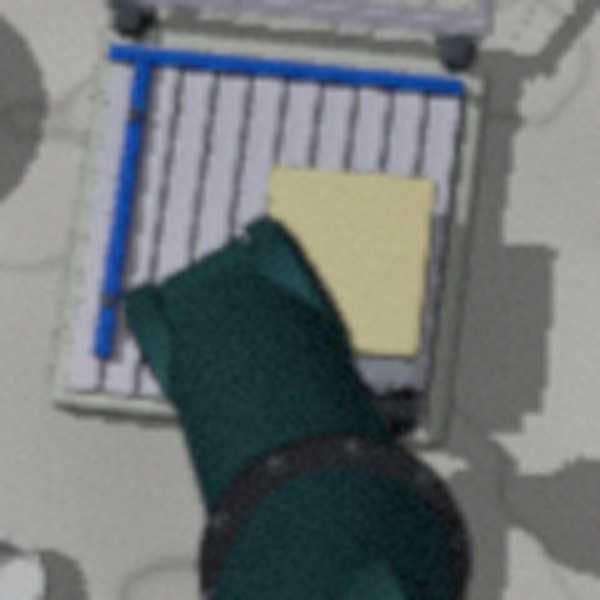

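The slab is still on the blade over the bed, with its corners at (270,167), (436,180) and (418,356). I'll check how far it has shifted on the blade.

```bash
python3 - <<'E'
from h import *
pos=r.get_state()['ee_pos']
T=lambda p:(180+(p[0]+.5)/5-.5,130+(p[1]+.5)/5-.5)
def rel(o,yaw,p):
    e=np.radians(yaw);ex=np.array([np.cos(e),np.sin(e)]);ey=np.array([-ex[1],ex[0]]);d=p[:2]-np.array(o)[:2];return (d@ex).round(4),(d@ey).round(4)
for t in [(270,167),(436,180),(418,356)]: print('slab rel TCP',rel(pos,-4.1,unproj('top',T(t),.1244)))
for t in [(152,64),(464,94),(112,358)]: print('stops rel cutter',rel(CUT,CY,unproj('top',T(t),.062)))
E
```

```text
slab rel TCP (np.float64(0.1578), np.float64(0.0523))
slab rel TCP (np.float64(0.1586), np.float64(-0.0481))
slab rel TCP (np.float64(0.0504), np.float64(-0.0485))
stops rel cutter (np.float64(0.0982), np.float64(0.0844))
stops rel cutter (np.float64(0.0961), np.float64(-0.114))
stops rel cutter (np.float64(-0.0915), np.float64(0.0858))
```

>>> carry_out:
  targets:
    - [0.02, 0.1, 0, 0, 1]
    - [0.03, 0.2, 0, 0, 1]
    - [0.05, 0.3, 0, 0, 1]
    - [0.05, 0.4, 0.1, 0, 1]
    - [0.03, 0.35, 0.15, 0, 1]
    - [0.02, 0.25, 0.2, 0, 1]
    - [0, 0.15, 0.2, 0, 1]
    - [0, 0.07, 0.2, 0, 1]
    - [0, 0, 0.15, 0, 1]
    - [0, 0, 0.1, 0, 1]

```text
time_s: 14.43
ee_pos: [0.4587, 0.2912, 0.1193]
orientation: [-0.001, 0.036, 0.999, -0.001]
contact_force: [0.3, -0.0, -4.0]
gripper_width: 0.0203
finger_force: 112.8
```

>>> carry_out:
  targets:
    - [0, 0, 0.08, 0, 1]
    - [0, 0, 0.05, 0, 1]
    - [0, 0, 0, 0, 1]
    - [0, 0, 0, 0, 1]

```text
time_s: 14.77
ee_pos: [0.4594, 0.2918, 0.1156]
orientation: [0.0, 0.036, 0.999, -0.0]
contact_force: [-0.3, 0.0, -4.8]
gripper_width: 0.0203
finger_force: 112.8
```

```bash
python3 -c "
from h import *
p=fr(CUT,CY,-.143,.013);go(*p,.1083,CY)"
```

```text
t=14.77 pos [0.4594 0.2918 0.1156] head -4.13 tilt 0.01 turn -0.006 shift 0.011 -0.005 0.183 w 0.0203 F [-0.3  0.  -4.8]
```

>>> carry_out:
  targets:
    - [0, 0, 0.06, 0, 1]
    - [0, 0, 0.05, 0, 1]
    - [0, 0, 0.03, 0, 1]
    - [0, 0, 0, 0, 1]
    - [0, 0, 0, 0, 1]

```text
time_s: 15.18
ee_pos: [0.4592, 0.2923, 0.1099]
orientation: [-0.0, 0.036, 0.999, -0.0]
contact_force: [-1.3, -0.2, -3.6]
gripper_width: 0.0198
finger_force: 112.8
```

>>> carry_out:
  targets:
    - [0, 0, 0.02, 0, 1]
    - [0, 0, 0.02, 0, 1]
    - [0, 0, 0, 0, 1]
    - [0, 0, 0, 0, 1]

```text
time_s: 15.52
ee_pos: [0.4595, 0.2925, 0.1086]
orientation: [0.0, 0.036, 0.999, 0.0]
contact_force: [-1.1, -1.1, -1.4]
gripper_width: 0.0207
finger_force: 113.4
```

>>> carry_out:
  targets:
    - [0, 0, 0.01, 0, 1]
    - [0, 0, 0, 0, 1]
    - [0, 0, 0, 0, 1]
  grip_force: 20

```text
time_s: 15.77
ee_pos: [0.4594, 0.2925, 0.1085]
orientation: [0.0, 0.036, 0.999, 0.0]
contact_force: [-1.8, -0.3, 5.7]
gripper_width: 0.0203
finger_force: 113.9
```

>>> carry_out:
  targets:
    - [0, 0, 0, 0, 0.7]
    - [0, 0, 0, 0, 0.6]
    - [0, 0, 0, 0, 0.5]
    - [0, 0, 0, 0, 0.4]
    - [0, 0, 0, 0, 0.3]
    - [0, 0, 0, 0, 0.25]
    - [0, 0, 0, 0, 0.25]

```text
time_s: 16.35
ee_pos: [0.4593, 0.2922, 0.1078]
orientation: [0.0, 0.036, 0.999, -0.0]
contact_force: [-0.2, -0.1, -0.4]
gripper_width: 0.0646
finger_force: 0.0
```

```bash
python3 -c "
from h import *
p=fr(CUT,CY,-.143,.013);go(*p,.082,CY)
print(r.get_calibration('scene')['fx'],proj('scene',[.5,.3,.06]))
crop('scene',330,160,130,120,5,'s7.png')"
```

```text
t=16.35 pos [0.4593 0.2922 0.1078] head -4.09 tilt 0.00 turn 0.002 shift 0.006 -0.017 0.646 w 0.0646 F [-0.2 -0.1 -0.4]
491.41431497838147 [[410.9153861  215.08709238]]
```

View pics/s7.png

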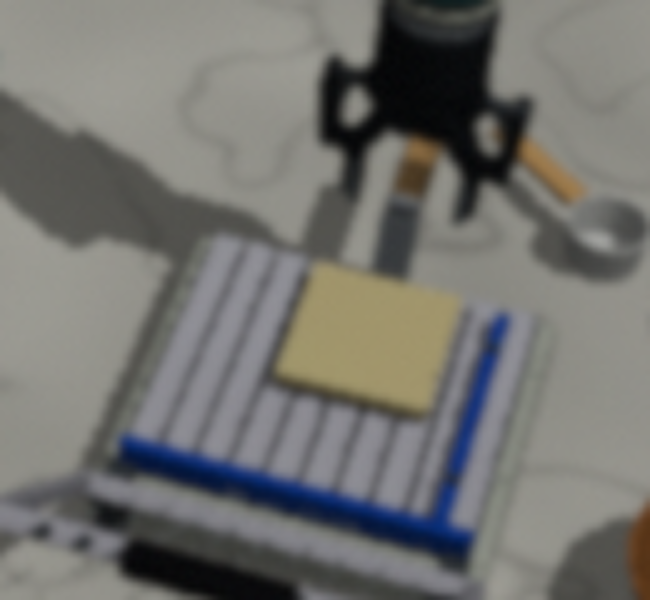

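The scene crop shows the slab lying level on the blade over the bed. The turner stands by itself and the open fingers straddle its handle at (350,185) and (465,215). Next I'll push the slab off with the fingers.

>>> carry_out:
  targets:
    - [-0.2, 0, 0, 0, 0.25]
    - [-0.3, 0, 0, 0, 0.25]
    - [-0.2, 0, 0, 0, 0.25]
    - [0, 0, 0.2, 0, 0.25]
    - [0, 0, 0.2, 0, 0.25]
    - [0, 0, 0.1, 0, 0.25]
    - [0, 0, 0.06, 0, 0.25]
    - [0, 0, 0, 0, 0.25]
    - [0, 0, 0, 0, 0.25]

```text
time_s: 17.15
ee_pos: [0.4865, 0.2902, 0.0851]
orientation: [-0.001, 0.035, 0.999, -0.0]
contact_force: [0.0, -0.3, -0.4]
gripper_width: 0.0641
finger_force: 0.0
```

>>> carry_out:
  targets:
    - [0, 0, 0.04, 0, 0.25]
    - [0, 0, 0.04, 0, 0.25]
    - [0, 0, 0, 0, 0.25]

```text
time_s: 17.4
ee_pos: [0.487, 0.2903, 0.0822]
orientation: [-0.0, 0.036, 0.999, -0.0]
contact_force: [-0.0, 0.5, 0.0]
gripper_width: 0.0642
finger_force: 0.0
```

>>> carry_out:
  targets:
    - [0, 0, 0.04, 0, 0.25]
    - [0, 0, 0, 0, 0.25]
    - [0, 0, 0, 0, 0.25]

```text
time_s: 17.65
ee_pos: [0.4871, 0.2903, 0.0807]
orientation: [0.0, 0.036, 0.999, -0.0]
contact_force: [-0.2, 0.7, 0.2]
gripper_width: 0.064
finger_force: 0.0
```

>>> carry_out:
  targets:
    - [0, 0, 0.05, 0, 0.25]
    - [0, 0, 0, 0, 0.25]
    - [0, 0, 0, 0, 0.25]

```text
time_s: 17.9
ee_pos: [0.4871, 0.2902, 0.0786]
orientation: [-0.0, 0.036, 0.999, -0.0]
contact_force: [0.3, -0.5, -0.7]
gripper_width: 0.0637
finger_force: 0.0
```

>>> carry_out:
  targets:
    - [0, 0, 0.05, 0, 0.25]
    - [0, 0, 0, 0, 0.25]
    - [0, 0, 0, 0, 0.25]

```text
time_s: 18.15
ee_pos: [0.4871, 0.2902, 0.0766]
orientation: [-0.0, 0.036, 0.999, -0.0]
contact_force: [0.0, -0.2, 0.4]
gripper_width: 0.0638
finger_force: 0.0
```

>>> carry_out:
  targets:
    - [0, 0, 0.05, 0, 0.25]
    - [0, 0, 0, 0, 0.25]
    - [0, 0, 0, 0, 0.25]

```text
time_s: 18.4
ee_pos: [0.4871, 0.2902, 0.0746]
orientation: [-0.0, 0.036, 0.999, -0.0]
contact_force: [0.5, -0.2, 1.0]
gripper_width: 0.064
finger_force: 0.0
```

>>> carry_out:
  targets:
    - [0, 0, 0.05, 0, 0.25]
    - [0, 0, 0, 0, 0.25]
    - [0, 0, 0, 0, 0.25]

```text
time_s: 18.65
ee_pos: [0.4871, 0.2902, 0.0726]
orientation: [-0.0, 0.036, 0.999, -0.0]
contact_force: [-0.6, -0.3, 0.3]
gripper_width: 0.064
finger_force: 0.0
```

>>> carry_out:
  targets:
    - [-0.1, 0, 0, 0, 0.25]
    - [-0.1, 0, 0, 0, 0.25]
    - [-0.1, 0, 0, 0, 0.25]
    - [-0.1, 0, 0, 0, 0.25]
    - [-0.1, 0, 0, 0, 0.25]
    - [-0.1, 0, 0, 0, 0.25]
    - [-0.1, 0, 0, 0, 0.25]
    - [-0.1, 0, 0, 0, 0.25]
    - [0, 0, 0, 0, 0.25]

```text
time_s: 19.4
ee_pos: [0.5205, 0.2878, 0.0728]
orientation: [0.001, 0.036, 0.999, 0.0]
contact_force: [-0.1, 0.1, 0.4]
gripper_width: 0.0638
finger_force: 0.0
```

```bash
cat >> h.py <<'E'
def slab():
    "slab top outline by colour (top camera), in the cutter frame, mm"
    im=cv2.cvtColor(cv2.resize(r.snapshot('top'),None,fx=4,fy=4,interpolation=2),cv2.COLOR_RGB2HSV)
    m=cv2.inRange(im,(18,60,80),(35,200,255));m[:,:720]=0;m[:,1200:]=0;m[:480]=0;m[1000:]=0
    k=max(cv2.findContours(m,0,2)[0],key=cv2.contourArea);q=cv2.approxPolyDP(k,12,True)[:,0]
    e=np.radians(CY);E=np.array([[np.cos(e),np.sin(e)],[-np.sin(e),np.cos(e)]])
    print('slab',[(E@(unproj('top',((u+.5)/4-.5,(v+.5)/4-.5),.067)[:2]-CUT)*1000).round(1).tolist() for u,v in q])
E
python3 -c "
from h import *
slab();go(*fr(CUT,CY,-.027,.015),.0726,CY)"
```

```text
slab [[35.5, 49.3], [32.2, 23.0], [4.1, 30.7], [14.3, 24.8], [2.7, 0.8], [-25.9, -9.6], [-32.5, 1.4], [-30.3, -14.7], [-41.7, -11.4], [-51.0, -31.9], [36.1, -30.8]]
t=19.45 pos [0.5199 0.2879 0.0728] head -4.13 tilt 0.05 turn -0.004 shift -1.374 0.034 0.004 w 0.0641 F [-0.3  0.8 -0.1]
```

>>> carry_out:
  targets:
    - [-0.1, 0, 0, 0, 0.25]
    - [-0.15, 0, 0, 0, 0.25]
    - [-0.15, 0, 0, 0, 0.25]
    - [-0.15, 0, 0, 0, 0.25]
    - [-0.15, 0, 0, 0, 0.25]
    - [-0.1, 0, 0, 0, 0.25]
    - [-0.1, 0, 0, 0, 0.25]
    - [-0.1, 0, 0, 0, 0.25]
    - [-0.1, 0, 0, 0, 0.25]
    - [0, 0, 0, 0, 0.25]

```text
time_s: 20.28
ee_pos: [0.5642, 0.2847, 0.0728]
orientation: [0.001, 0.036, 0.999, 0.0]
contact_force: [-0.1, -0.5, 0.1]
gripper_width: 0.0639
finger_force: 0.0
```

```bash
python3 -c "
from h import *
slab();go(*fr(CUT,CY,-.027,.015),.0726,CY)"
```

```text
slab [[80.5, 46.1], [18.2, 8.0], [-5.6, -32.3], [80.1, -31.4]]
t=20.33 pos [0.5637 0.2848 0.0728] head -4.11 tilt 0.05 turn -0.002 shift -0.277 0.033 0.005 w 0.0640 F [-0.1 -0.4  0.1]
```

>>> carry_out:
  targets:
    - [-0.1, 0, 0, 0, 0.25]
    - [-0.1, 0, 0, 0, 0.25]
    - [-0.07, 0, 0, 0, 0.25]
    - [0, 0, 0, 0, 0.25]
    - [0.1, 0, 0, 0, 0.25]
    - [0.3, 0, 0, 0, 0.25]
    - [0.5, 0, 0, 0, 0.25]
    - [0.5, 0, 0, 0, 0.25]
    - [0.3, 0, 0, 0, 0.25]
    - [0, 0, 0, 0, 0.25]

```text
time_s: 21.17
ee_pos: [0.5011, 0.2893, 0.0725]
orientation: [-0.002, 0.034, 0.999, -0.001]
contact_force: [-0.6, 0.4, 0.0]
gripper_width: 0.0641
finger_force: 0.0
```

```bash
python3 -c "
from h import *
slab();go(*fr(CUT,CY,-.143,.0135),.1083,CY)"
```

```text
slab [[91.4, 61.6], [40.8, 62.6], [17.4, 44.0], [25.6, 61.5], [4.5, 44.8], [16.2, 40.0], [-15.9, 30.6], [-4.8, 14.0], [-13.6, -31.6], [91.5, -30.9]]
t=21.22 pos [0.5038 0.2894 0.0728] head -3.94 tilt 0.08 turn 0.026 shift 1.122 -0.013 -0.888 w 0.0643 F [1.4 0.5 0.6]
```

>>> carry_out:
  targets:
    - [0.4, 0, 0, 0.02, 0.25]
    - [0.4, 0, 0, 0, 0.25]
    - [0.3, 0, -0.2, 0, 0.25]
    - [0, 0, -0.4, 0, 0.25]
    - [0, 0, -0.28, 0, 0.25]
    - [0, 0, 0, 0, 0.25]
    - [0, 0, 0, 0, 0.5]
    - [0, 0, 0, 0, 0.7]
    - [0, 0, 0, 0, 1]
    - [0, 0, 0, 0, 1]
  grip_force: 40

```text
time_s: 22.05
ee_pos: [0.4622, 0.2919, 0.1075]
orientation: [-0.0, 0.037, 0.999, -0.0]
contact_force: [0.6, 0.0, 0.8]
gripper_width: 0.0209
finger_force: 41.2
```

>>> carry_out:
  targets:
    - [0, 0, 0, 0, 1]
    - [0, 0, 0, 0, 1]
    - [0, 0, 0, 0, 1]
  grip_force: 110

```text
time_s: 22.3
ee_pos: [0.4623, 0.2919, 0.1078]
orientation: [0.0, 0.037, 0.999, -0.0]
contact_force: [0.5, -0.9, 1.7]
gripper_width: 0.0206
finger_force: 107.4
```

```bash
python3 -c "
from h import *
slab();go(*fr(CUT,CY,-.143,.0135),.1083,CY)"
```

```text
slab [[92.3, 61.7], [53.2, 51.5], [50.5, 63.0], [21.4, 63.3], [37.3, 48.0], [10.7, 38.5], [19.2, 59.9], [5.5, 41.8], [-14.5, 41.8], [-13.7, -30.8], [90.7, -31.8]]
t=22.35 pos [0.4623 0.2919 0.1078] head -4.24 tilt 0.02 turn -0.023 shift 0.081 -0.001 -0.013 w 0.0204 F [ 0.6 -0.4  1.6]
```

>>> carry_out:
  targets:
    - [0.05, 0, -0.005, 0, 1]
    - [0.1, 0, 0, 0, 1]
    - [0.1, 0, 0, 0, 1]
    - [0.15, 0, 0, 0, 1]
    - [0.15, 0, 0, 0, 1]
    - [0.15, 0, 0, 0, 1]
    - [0.15, 0, 0, 0, 1]
    - [0.1, 0, -0.1, 0, 1]
    - [0, 0, -0.1, 0, 1]
    - [0, 0, 0, 0, 1]

```text
time_s: 23.18
ee_pos: [0.4242, 0.2953, 0.1169]
orientation: [0.001, 0.036, 0.999, 0.0]
contact_force: [1.2, -0.5, -2.1]
gripper_width: 0.0202
finger_force: 107.6
```

```bash
python3 -c "
from h import *
slab();go(*fr(CUT,CY,-.160,.0155),.1155,CY)"
```

```text
slab [[89.8, 61.4], [43.9, 46.4], [51.6, 32.4], [42.2, 38.3], [43.2, 18.0], [23.4, 22.0], [29.1, 3.0], [15.1, 6.1], [19.6, 19.2], [10.5, 4.0], [-13.9, 7.4], [-3.3, -3.1], [-13.6, -32.4], [90.8, -32.6]]
t=23.23 pos [0.4246 0.2953 0.1168] head -4.21 tilt 0.10 turn -0.018 shift -0.439 0.032 0.032 w 0.0207 F [-0.1  1.1 -1.5]
```

>>> carry_out:
  targets:
    - [-0.1, 0.03, 0, -0.02, 1]
    - [-0.15, 0, 0, 0, 1]
    - [-0.15, 0, 0, 0, 1]
    - [-0.1, 0, 0, 0, 1]
    - [-0.1, 0, 0, 0, 1]
    - [-0.05, 0, 0, 0, 1]
    - [0, 0, 0, 0, 1]

```text
time_s: 23.82
ee_pos: [0.451, 0.294, 0.116]
orientation: [0.0, 0.036, 0.999, 0.0]
contact_force: [0.5, -0.2, -1.9]
gripper_width: 0.0204
finger_force: 107.6
```

>>> carry_out:
  targets:
    - [-0.05, 0, 0, 0, 1]
    - [0, 0, 0, 0, 1]
    - [0, 0, 0, 0, 1]

```text
time_s: 24.07
ee_pos: [0.452, 0.2941, 0.1161]
orientation: [-0.0, 0.036, 0.999, -0.0]
contact_force: [-0.2, -0.5, -2.4]
gripper_width: 0.0205
finger_force: 107.6
```

```bash
python3 -c "
from h import *
slab();go(*fr(CUT,CY,-.150,.0155),.1155,CY)"
```

```text
slab [[89.9, 60.6], [70.4, 59.1], [62.5, 28.9], [65.6, 58.5], [51.1, 38.6], [38.0, 48.9], [37.5, 26.8], [17.1, 29.9], [26.4, 6.6], [-13.9, 7.4], [-1.5, -6.0], [-13.6, -32.4], [90.8, -32.6]]
t=24.12 pos [0.4519 0.2941 0.1161] head -4.07 tilt 0.02 turn 0.005 shift -0.007 0.012 0.015 w 0.0204 F [ 0.2  0.2 -3.2]
```

>>> carry_out:
  targets:
    - [-0.05, 0, 0, 0, 1]
    - [-0.05, 0, 0, 0, 1]
    - [0, 0, 0, 0, 1]
    - [0, 0, 0, 0, 1]

```text
time_s: 24.45
ee_pos: [0.4561, 0.2938, 0.1161]
orientation: [-0.0, 0.036, 0.999, -0.0]
contact_force: [-0.1, 0.1, -2.5]
gripper_width: 0.0205
finger_force: 107.6
```

>>> carry_out:
  targets:
    - [-0.05, 0, 0, 0, 1]
    - [-0.03, 0, 0, 0, 1]
    - [0, 0, 0, 0, 1]
    - [0, 0, 0, 0, 1]

```text
time_s: 24.78
ee_pos: [0.4567, 0.2932, 0.1155]
orientation: [-0.002, 0.035, 0.999, -0.001]
contact_force: [-4.7, 1.7, -1.4]
gripper_width: 0.0199
finger_force: 107.6
```

```bash
python3 -c "
from h import *
slab();go(*fr(CUT,CY,-.150,.0155),.1155,CY)"
```

```text
slab [[91.7, 58.5], [59.2, 56.9], [77.1, 56.7], [68.4, 26.5], [45.5, 46.6], [62.1, 51.7], [39.1, 54.5], [33.6, 35.0], [27.1, 44.4], [58.8, 24.6], [40.5, 29.5], [19.2, 5.8], [22.9, 18.0], [3.1, 23.5], [-10.8, -27.4], [93.9, -30.7]]
t=24.83 pos [0.4567 0.2932 0.1155] head -4.06 tilt 0.30 turn 0.006 shift 0.115 0.026 0.000 w 0.0202 F [-6.4  1.2 -2. ]
```

>>> carry_out:
  targets:
    - [0.1, 0, 0, 0, 1]
    - [0.3, 0, 0, 0, 1]
    - [0.3, 0, 0, 0, 1]
    - [0, -0.4, 0, 0, 1]
    - [0, -0.6, 0, 0, 1]
    - [0, -0.6, 0, 0, 1]
    - [0, -0.6, 0, 0, 1]
    - [0, -0.4, 0, 0, 1]
    - [0, 0, 0, 0, 1]
    - [0, 0, 0, 0, 1]

```text
time_s: 25.67
ee_pos: [0.4236, 0.1907, 0.1163]
orientation: [0.0, 0.037, 0.999, -0.0]
contact_force: [0.6, 0.8, -2.0]
gripper_width: 0.0204
finger_force: 107.9
```

```bash
python3 -c "
from h import *
slab();go(*fr(CUT,CY,-.052,-.0885),.1155,CY)"
```

```text
slab [[92.4, 60.1], [37.3, 48.0], [48.9, 36.0], [37.8, 41.8], [40.5, 20.8], [-11.1, 3.1], [-11.2, -32.1], [91.6, -32.5]]
t=25.72 pos [0.4242 0.1922 0.1164] head -4.09 tilt 0.10 turn 0.001 shift -2.964 0.003 0.024 w 0.0204 F [-0.   0.3 -2.2]
```

>>> carry_out:
  targets:
    - [-0.3, 0, 0, 0, 1]
    - [-0.45, 0, 0, 0, 1]
    - [-0.5, 0, 0, 0, 1]
    - [-0.5, 0, 0, 0, 1]
    - [-0.5, 0, 0, 0, 1]
    - [-0.4, 0, 0, 0, 1]
    - [-0.3, 0, 0, 0, 1]
    - [0, 0, 0, 0, 1]
    - [0, 0, 0, 0, 1]

```text
time_s: 26.47
ee_pos: [0.5421, 0.184, 0.1159]
orientation: [-0.0, 0.036, 0.999, 0.0]
contact_force: [0.2, 0.5, -2.9]
gripper_width: 0.0204
finger_force: 107.8
```

```bash
python3 -c "
from h import *
slab();go(*fr(CUT,CY,-.052,-.058),.1155,CY)"
```

```text
slab [[70.0, 63.7], [50.7, 52.0], [61.1, 44.5], [49.9, 33.7], [91.6, -32.5], [93.8, 53.2]]
t=26.52 pos [0.5407 0.1839 0.1158] head -4.04 tilt 0.10 turn 0.011 shift -0.045 0.765 0.008 w 0.0203 F [-0.5 -0.  -2.3]
```

>>> carry_out:
  targets:
    - [0, 0.1, 0, 0, 1]
    - [0, 0.1, 0, 0, 1]
    - [0, 0.1, 0, 0, 1]
    - [0, 0.1, 0, 0, 1]
    - [0, 0.1, 0, 0, 1]
    - [0, 0.1, 0, 0, 1]
    - [0, 0.05, 0, 0, 1]
    - [0, 0, 0, 0, 1]

```text
time_s: 27.18
ee_pos: [0.5436, 0.2105, 0.1162]
orientation: [0.0, 0.035, 0.999, 0.0]
contact_force: [-0.1, 0.5, -2.5]
gripper_width: 0.0203
finger_force: 107.9
```

>>> carry_out:
  targets:
    - [0, 0.05, 0, 0, 1]
    - [0, 0, 0, 0, 1]
    - [0, 0, 0, 0, 1]

```text
time_s: 27.43
ee_pos: [0.5438, 0.2115, 0.1161]
orientation: [0.0, 0.036, 0.999, 0.0]
contact_force: [0.9, -0.2, -1.6]
gripper_width: 0.0204
finger_force: 107.9
```

```bash
python3 -c "
from h import *
slab();go(*fr(CUT,CY,-.052,-.060),.1155,CY)"
```

```text
slab [[66.1, 70.4], [64.1, 38.6], [92.1, -1.6], [92.8, 55.4], [74.3, 43.0]]
t=27.48 pos [0.5438 0.2114 0.1162] head -4.08 tilt 0.02 turn 0.003 shift -0.017 0.023 0.017 w 0.0202 F [ 0.4  0.1 -2.3]
```

>>> carry_out:
  targets:
    - [0, 0.05, 0, 0, 1]
    - [0, 0.05, 0, 0, 1]
    - [0, 0, 0, 0, 1]
    - [0, 0, 0, 0, 1]

```text
time_s: 27.82
ee_pos: [0.5433, 0.2136, 0.1158]
orientation: [-0.001, 0.037, 0.999, -0.001]
contact_force: [-0.7, -3.2, -1.8]
gripper_width: 0.0203
finger_force: 108.0
```

>>> carry_out:
  targets:
    - [0, 0.05, 0, 0, 1]
    - [0, 0, 0, 0, 1]
    - [0, 0, 0, 0, 1]

```text
time_s: 28.07
ee_pos: [0.543, 0.2145, 0.1156]
orientation: [-0.002, 0.038, 0.999, -0.002]
contact_force: [-1.4, -7.0, -1.0]
gripper_width: 0.0203
finger_force: 108.2
```

>>> carry_out:
  targets:
    - [0, -0.1, 0, 0, 1]
    - [0, -0.2, 0, 0, 1]
    - [0.3, 0, 0, 0, 1]
    - [0.5, 0, 0, 0, 1]
    - [0.5, 0, 0, 0, 1]
    - [0.5, 0, 0, 0, 1]
    - [0.5, 0, 0, 0, 1]
    - [0.4, 0, 0, 0, 1]
    - [0.3, 0, 0, 0, 1]
    - [0, 0, 0, 0, 1]

```text
time_s: 28.9
ee_pos: [0.4198, 0.2147, 0.1162]
orientation: [-0.002, 0.033, 0.999, -0.0]
contact_force: [-0.2, -0.5, -2.4]
gripper_width: 0.0203
finger_force: 108.1
```

```bash
python3 -c "
from h import *
slab();go(*fr(CUT,CY,-.170,.028),.1155,CY)"
```

```text
slab [[91.5, 79.0], [72.3, 56.1], [84.3, 77.3], [72.5, 81.4], [58.0, 42.6], [50.0, 50.3], [49.1, 33.6], [31.8, 36.3], [38.7, 13.6], [16.2, 30.5], [-3.8, 11.7], [2.7, 28.2], [-12.5, 28.7], [-13.3, -8.1], [89.8, -12.1]]
t=28.95 pos [0.4222 0.2148 0.1163] head -3.91 tilt 0.05 turn 0.031 shift -0.105 2.355 0.021 w 0.0202 F [ 0.5 -0.  -2.1]
```

>>> carry_out:
  targets:
    - [0, 0.4, 0, 0.03, 1]
    - [0, 0.6, 0, 0, 1]
    - [0, 0.6, 0, 0, 1]
    - [0, 0.5, 0, 0, 1]
    - [0, 0.25, 0, 0, 1]
    - [-0.1, 0, 0, 0, 1]
    - [-0.2, 0, 0, 0, 1]
    - [-0.2, 0, 0, 0, 1]
    - [-0.05, 0, 0, 0, 1]
    - [0, 0, 0, 0, 1]

```text
time_s: 29.78
ee_pos: [0.4542, 0.304, 0.1161]
orientation: [0.001, 0.039, 0.999, -0.0]
contact_force: [-0.0, 0.8, -2.3]
gripper_width: 0.0201
finger_force: 108.1
```

>>> carry_out:
  targets:
    - [-0.05, 0, 0, 0, 1]
    - [-0.05, 0, 0, 0, 1]
    - [0, 0, 0, 0, 1]
    - [0, 0, 0, 0, 1]

```text
time_s: 30.12
ee_pos: [0.4563, 0.3056, 0.1161]
orientation: [-0.0, 0.037, 0.999, -0.0]
contact_force: [-0.0, -0.2, -1.1]
gripper_width: 0.02
finger_force: 108.1
```

```bash
python3 -c "
from h import *
slab();go(*fr(CUT,CY,-.1454,.028),.1155,CY)"
```

```text
slab [[91.5, 79.0], [74.3, 79.3], [83.0, 55.1], [55.5, 43.1], [62.9, 32.9], [42.5, 34.4], [49.5, 47.1], [37.1, 40.9], [47.7, 57.9], [36.6, 65.2], [44.8, 54.4], [13.6, 32.6], [27.3, 23.2], [7.5, 19.3], [15.1, 6.1], [-11.9, 21.7], [-5.0, -11.9], [89.1, -13.0], [92.9, 53.9], [77.7, 68.6], [92.4, 60.1]]
t=30.17 pos [0.4563 0.3057 0.1161] head -4.25 tilt 0.00 turn -0.025 shift -0.033 0.027 0.015 w 0.0205 F [ 0.1 -0.1 -3.3]
```

>>> carry_out:
  targets:
    - [-0.05, 0, 0, -0.02, 1]
    - [-0.03, 0, 0, 0, 1]
    - [0, 0, 0, 0, 1]
    - [0, 0, 0, 0, 1]

```text
time_s: 30.5
ee_pos: [0.4578, 0.3054, 0.1157]
orientation: [-0.002, 0.036, 0.999, -0.001]
contact_force: [-4.6, 0.3, -1.0]
gripper_width: 0.0205
finger_force: 108.2
```

>>> carry_out:
  targets:
    - [-0.05, 0, 0, 0, 1]
    - [0, 0, 0, 0, 1]
    - [0, 0, 0, 0, 1]

```text
time_s: 30.75
ee_pos: [0.4582, 0.305, 0.1153]
orientation: [-0.003, 0.036, 0.999, -0.001]
contact_force: [-6.2, 1.1, -2.0]
gripper_width: 0.0203
finger_force: 108.3
```

>>> carry_out:
  targets:
    - [0.1, 0, 0, 0, 1]
    - [0.3, 0, 0, 0, 1]
    - [0.4, 0, 0, 0, 1]
    - [0.3, 0, -0.3, 0, 1]
    - [0, -0.3, -0.4, 0, 1]
    - [0, -0.6, -0.3, 0, 1]
    - [0, -0.7, 0, 0, 1]
    - [0, -0.7, 0, 0, 1]
    - [0, -0.7, 0, 0, 1]
    - [-0.2, -0.7, 0, 0, 1]

```text
time_s: 31.58
ee_pos: [0.4139, 0.1592, 0.1566]
orientation: [0.001, 0.035, 0.999, 0.0]
contact_force: [-0.0, -1.5, -2.2]
gripper_width: 0.0205
finger_force: 108.3
```

>>> carry_out:
  targets:
    - [-0.3, -0.7, 0, 0, 1]
    - [-0.3, -0.7, 0, 0, 1]
    - [-0.3, -0.7, 0, 0, 1]
    - [0, -0.4, 0, 0, 1]
    - [0, -0.3, 0, 0, 1]
    - [0, 0, 0, 0, 1]

```text
time_s: 32.08
ee_pos: [0.4431, 0.0426, 0.1565]
orientation: [0.001, 0.039, 0.999, -0.001]
contact_force: [-0.7, -0.2, -2.3]
gripper_width: 0.0201
finger_force: 108.2
```

```bash
python3 - <<'E'
from h import *
go(.459,.03,.08,-4.1)
im=np.median([r.snapshot('top') for _ in range(7)],0).astype(np.uint8)
np.save('after.npy',im)
big=cv2.resize(im,None,fx=4,fy=4,interpolation=2);hsv=cv2.cvtColor(big,cv2.COLOR_RGB2HSV)
e=np.radians(CY);E=np.array([[np.cos(e),np.sin(e)],[-np.sin(e),np.cos(e)]])
for (lo,hi,z,n) in [((18,50,70),(38,220,255),.066,'slab'),((105,130,60),(125,255,255),.062,'blue')]:
    m=cv2.inRange(hsv,lo,hi);w=np.zeros_like(m);w[480:1000,740:1160]=1;m*=w;m=cv2.morphologyEx(m,cv2.MORPH_CLOSE,np.ones((9,9)))
    k=max(cv2.findContours(m,0,2)[0],key=cv2.contourArea)
    P=np.array([(E@(unproj('top',((u+.5)/4-.5,(v+.5)/4-.5),z)[:2]-CUT)*1000) for u,v in k[:,0]])
    if n=='slab':
        b=cv2.minAreaRect(P.astype(np.float32));print(n,b,cv2.boxPoints(b).round(1).tolist())
    print(n,P.min(0).round(1),P.max(0).round(1))
    if n=='blue':
        for x in (-60,-20,20,60):
            s=P[abs(P[:,0]-x)<4];print('side inner y at',x,s[:,1].min().round(1))
        for y in (-80,-40,0,40,70):
            s=P[abs(P[:,1]-y)<4];print('back inner x at',y,s[:,0].min().round(1))
E
```

```text
t=32.08 pos [0.4431 0.0426 0.1565] head -4.47 tilt 0.14 turn -0.062 shift -0.418 -0.287 1.912 w 0.0201 F [-0.7 -0.2 -2.3]
slab ((41.0521240234375, 34.425960540771484), (98.76053619384766, 109.30522918701172), 89.32176971435547) [[-14.199999809265137, -14.300000190734863], [95.0999984741211, -15.600000381469727], [96.30000305175781, 83.19999694824219], [-13.0, 84.4000015258789]]
slab [-13.4 -15. ] [96.1 84. ]
blue [ -90.9 -112.3] [109.  111.8]
side inner y at -60 93.6
side inner y at -20 86.2
side inner y at 20 88.8
side inner y at 60 89.6
back inner x at -80 96.8
back inner x at -40 96.3
back inner x at 0 100.6
back inner x at 40 100.8
back inner x at 70 107.4
```

```bash
python3 - <<'E'
from h import *
im=np.load('after.npy').astype(np.float32)
e=np.radians(CY);ex=np.array([np.cos(e),np.sin(e)]);ey=np.array([-ex[1],ex[0]])
def prof(x,y,z):
    w=np.array([np.r_[np.array(CUT)+a*ex/1e3+b*ey/1e3,z] for a,b in zip(x,y)]);p=proj('top',w).astype(np.float32)
    return cv2.remap(im,p[:,0].reshape(-1,1),p[:,1].reshape(-1,1),cv2.INTER_CUBIC)[:,0]
def edge(v,t,up):
    # subpixel half crossing of a profile
    lo,hi=np.percentile(v,5),np.percentile(v,95);h=(lo+hi)/2
    i=[k for k in range(len(v)-1) if (v[k]<h<=v[k+1] if up else v[k]>h>=v[k+1])]
    return t[i[0]] if i else np.nan
def fit(n,s,f):
    f=np.array(f);ok=np.isfinite(f);s=np.array(s)[ok];f=f[ok];c=np.polyfit(s,f,1)
    print(n,'mid %.2f slope %.2f deg resid %.2f'%(np.polyval(c,s.mean()),np.degrees(np.arctan(c[0])),(f-np.polyval(c,s)).std()))
t=np.arange(0,20,.25)
ys=np.arange(-8,76,4);A=np.arange(-95,-22,4);xs=np.arange(-8,84,4)
br=lambda p:p[:,2]-p[:,0]   # blue minus red
fit('slab front',ys,[edge(br(prof(86+t,y+0*t,.066)),86+t,True) for y in ys])
fit('slab rear',ys,[edge(br(prof(-25+t,y+0*t,.066)),-25+t,False) for y in ys])
fit('slab left',xs,[edge(br(prof(x+0*t,74+t,.066)),74+t,True) for x in xs])
fit('slab right',xs,[edge(br(prof(x+0*t,-25+t,.066)),-25+t,False) for x in xs])
fit('back stop inner',A,[edge(br(prof(88+t,y+0*t,.062)),88+t,True) for y in A])
B=np.arange(-85,-22,4)
fit('side stop inner',B,[edge(br(prof(x+0*t,76+t,.062)),76+t,True) for x in B])
E
```

```text
slab front mid 98.23 slope 0.53 deg resid 0.16
slab rear mid -13.49 slope 0.02 deg resid 0.25
slab left mid 86.53 slope -0.75 deg resid 0.32
slab right mid -15.02 slope -0.05 deg resid 0.26
back stop inner mid 96.78 slope 1.00 deg resid 0.29
side stop inner mid 87.42 slope -1.12 deg resid 0.79
```

```bash
python3 - <<'E'
from h import *
im=np.load('after.npy').astype(np.float32)
def setyaw(y):
    global ex,ey
    e=np.radians(y);ex=np.array([np.cos(e),np.sin(e)]);ey=np.array([-ex[1],ex[0]])
setyaw(CY)
def prof(x,y,z):
    w=np.array([np.r_[np.array(CUT)+a*ex/1e3+b*ey/1e3,z] for a,b in zip(x,y)]);p=proj('top',w).astype(np.float32)
    return cv2.remap(im,p[:,0].reshape(-1,1),p[:,1].reshape(-1,1),cv2.INTER_CUBIC)[:,0]
def fit(n,s,f):
    f=np.array(f);s=np.array(s)
    for _ in range(3):
        ok=np.isfinite(f)
        c=np.polyfit(s[ok],f[ok],1);d=f-np.polyval(c,s);f=np.where(abs(d)<2.5*np.nanstd(d)+.1,f,np.nan)
    ok=np.isfinite(f);print(n,'at0 %.2f slope %.2f deg resid %.2f n %d'%(c[1],np.degrees(np.arctan(c[0])),np.nanstd(d),ok.sum()))
# blue centroid of the bars
bl=lambda p:np.clip(p[:,2]-(p[:,0]+p[:,1])/2-40,0,None)
cen=lambda v,t:(v*t).sum()/v.sum() if v.sum()>50 else np.nan
t=np.arange(0,30,.25)
ys=np.arange(-105,-22,3);fit('back bar centroid',ys,[cen(bl(prof(88+t,y+0*t,.062)),88+t) for y in ys])
xs=np.arange(-85,-22,3);fit('side bar centroid',xs,[cen(bl(prof(x+0*t,78+t,.062)),78+t) for x in xs])
# slots: total variance of the bed averaged along x, against yaw
u=np.arange(-105,-22,.5)
best=[]
for yaw in np.arange(-7,-2,.1):
    setyaw(yaw)
    S=np.mean([prof(x+0*u,u,.05).sum(1) for x in np.arange(-100,85,5)],0);best.append((np.var(S-cv2.GaussianBlur(S.reshape(-1,1),(1,121),20)[:,0]),yaw))
print('slots yaw',[(round(float(b[1]),1),int(b[0])) for b in sorted(best)[-5:]])
# same trick for the bed front edge + slab edges in yaw: sharpness of mean profile
def sharp(rows,along,z,axis):
    o=[]
    for yaw in np.arange(-8,-1,.1):
        setyaw(yaw)
        S=np.mean([(prof(rows,a+0*rows,z) if axis else prof(a+0*rows,rows,z)) @ [1,0.3,-1] for a in along],0)
        o.append((np.abs(np.diff(cv2.GaussianBlur(S.reshape(-1,1),(1,5),0)[:,0])).max(),round(float(yaw),1)))
    return max(o)
q=np.arange(-30,-3,.5);print('slab rear yaw',sharp(q,np.arange(-5,72,2),.066,1))
print('slab right yaw',sharp(q,np.arange(-5,82,2),.066,0))
q=np.arange(85,106,.5);print('slab front yaw',sharp(q,np.arange(-5,72,2),.066,1));print('back bar inner yaw',sharp(q,np.arange(-105,-25,2),.062,1))
q=np.arange(76,96,.5);print('slab left yaw',sharp(q,np.arange(-5,82,2),.066,0));print('side bar yaw',sharp(q,np.arange(-85,-22,2),.062,0))
E
```

```text
back bar centroid at0 102.60 slope 1.06 deg resid 0.24 n 28
side bar centroid at0 91.86 slope -0.81 deg resid 0.32 n 18
slots yaw [(-5.3, 3018), (-4.9, 3025), (-5.2, 3029), (-5.0, 3032), (-5.1, 3034)]Traceback (most recent call last):
  File "<stdin>", line 37, in <module>
  File "<stdin>", line 34, in sharp
  File "<stdin>", line 8, in prof
  File "h.py", line 8, in proj
    c=r.get_calibration(n);K=np.array([[c['fx'],0,c['cx']],[0,c['fy'],c['cy']],[0,0,1]])
ValueError: time passes only in moves, steps and waits
```

```bash
cat >> h.py <<'E'
SL=fr(CUT,-4.1,.041,.0345);NY=-5.1
E
python3 -c "
from h import *
go(*fr(SL,NY,-.226,-.005),.1565,NY)"
```

```text
t=32.43 pos [0.443  0.0473 0.1562] head -4.01 tilt 0.05 turn 0.181 shift 1.205 6.611 -0.008 w 0.0200 F [-0.4  0.9 -2.3]
```

>>> carry_out:
  targets:
    - [0.2, 0.3, 0, 0.18, 1]
    - [0.3, 0.6, 0, 0, 1]
    - [0.3, 0.8, 0, 0, 1]
    - [0.2, 0.8, 0, 0, 1]
    - [0.2, 0.8, 0, 0, 1]
    - [0, 0.8, 0, 0, 1]
    - [0, 0.8, 0, 0, 1]
    - [0, 0.8, 0, 0, 1]
    - [0, 0.6, 0, 0, 1]
    - [0, 0.3, 0, 0, 1]

```text
time_s: 33.27
ee_pos: [0.4186, 0.319, 0.1563]
orientation: [0.001, 0.043, 0.999, 0.002]
contact_force: [0.2, 0.6, -1.7]
gripper_width: 0.0205
finger_force: 108.1
```

>>> carry_out:
  targets:
    - [0, 0, 0.3, 0, 1]
    - [0, 0, 0.4, 0, 1]
    - [0, 0, 0.3, 0, 1]
    - [0, 0, 0, 0, 1]
    - [0, 0, 0, 0, 1]

```text
time_s: 33.68
ee_pos: [0.4182, 0.3122, 0.1156]
orientation: [-0.001, 0.046, 0.999, -0.001]
contact_force: [-0.7, 0.0, -1.6]
gripper_width: 0.0204
finger_force: 108.1
```

```bash
python3 -c "
from h import *
go(*fr(SL,NY,-.186,-.005),.1162,NY)"
```

```text
t=33.68 pos [0.4182 0.3122 0.1156] head -5.24 tilt 0.14 turn -0.024 shift -1.002 0.069 -0.015 w 0.0204 F [-0.7  0.  -1.6]
```

>>> carry_out:
  targets:
    - [-0.2, 0, 0, -0.02, 1]
    - [-0.25, 0, 0, 0, 1]
    - [-0.2, 0, 0, 0, 1]
    - [-0.15, 0, 0, 0, 1]
    - [-0.1, 0, 0, 0, 1]
    - [0, 0, 0, 0, 1]

```text
time_s: 34.18
ee_pos: [0.4565, 0.3097, 0.1165]
orientation: [0.001, 0.046, 0.999, 0.0]
contact_force: [0.1, -0.1, -2.0]
gripper_width: 0.0204
finger_force: 108.1
```

>>> carry_out:
  targets:
    - [-0.05, 0, 0, 0, 1]
    - [-0.05, 0, 0, 0, 1]
    - [0, 0, 0, 0, 1]
    - [0, 0, 0, 0, 1]

```text
time_s: 34.52
ee_pos: [0.4583, 0.3097, 0.116]
orientation: [-0.0, 0.044, 0.999, -0.0]
contact_force: [0.9, 0.9, -2.1]
gripper_width: 0.0201
finger_force: 108.1
```

>>> carry_out:
  targets:
    - [-0.05, 0, 0, 0, 1]
    - [-0.03, 0, 0, 0, 1]
    - [0, 0, 0, 0, 1]
    - [0, 0, 0, 0, 1]

```text
time_s: 34.85
ee_pos: [0.4588, 0.3091, 0.1154]
orientation: [-0.003, 0.044, 0.999, -0.001]
contact_force: [-5.6, 0.9, -1.2]
gripper_width: 0.0206
finger_force: 108.2
```

>>> carry_out:
  targets:
    - [-0.06, 0, 0, 0, 1]
    - [0, 0, 0, 0, 1]
    - [0, 0, 0, 0, 1]
    - [0.15, 0, 0, 0, 1]
    - [0.4, 0, 0, 0, 1]
    - [0.5, 0, 0, 0, 1]
    - [0, -0.5, 0, 0, 1]
    - [0, -0.8, 0, 0, 1]
    - [0, -0.8, 0, 0, 1]
    - [0, -0.6, 0, 0, 1]

```text
time_s: 35.68
ee_pos: [0.4132, 0.203, 0.1164]
orientation: [0.001, 0.045, 0.999, -0.0]
contact_force: [0.3, -1.8, -2.1]
gripper_width: 0.0208
finger_force: 108.3
```

>>> carry_out:
  targets:
    - [0, -0.3, 0, 0, 1]
    - [0, 0, 0, 0, 1]
    - [0, 0, 0, 0, 1]

```text
time_s: 35.93
ee_pos: [0.4131, 0.1939, 0.1165]
orientation: [0.001, 0.045, 0.999, 0.001]
contact_force: [0.8, 1.2, -1.9]
gripper_width: 0.0207
finger_force: 108.3
```

```bash
python3 -c "
from h import *
go(*fr(SL,NY,-.093,-.112),.1162,NY)"
```

```text
t=35.93 pos [0.4131 0.1939 0.1165] head -5.16 tilt 0.17 turn -0.010 shift -3.192 0.352 0.007 w 0.0207 F [ 0.8  1.2 -1.9]
```

>>> carry_out:
  targets:
    - [-0.3, 0, 0, 0, 1]
    - [-0.5, 0, 0, 0, 1]
    - [-0.5, 0, 0, 0, 1]
    - [-0.5, 0, 0, 0, 1]
    - [-0.5, 0, 0, 0, 1]
    - [-0.5, 0, 0, 0, 1]
    - [-0.3, 0, 0, 0, 1]
    - [-0.1, 0.2, 0, -0.01, 1]
    - [0, 0.2, 0, 0, 1]
    - [0, 0, 0, 0, 1]

```text
time_s: 36.77
ee_pos: [0.54, 0.2018, 0.116]
orientation: [-0.0, 0.042, 0.999, 0.001]
contact_force: [0.8, 0.7, -2.3]
gripper_width: 0.0205
finger_force: 108.2
```

```bash
python3 -c "
from h import *
go(*fr(SL,NY,-.093,-.0945),.1162,NY)"
```

```text
t=36.77 pos [0.54   0.2018 0.116 ] head -4.80 tilt 0.15 turn 0.049 shift -0.048 0.310 -0.005 w 0.0205 F [ 0.8  0.7 -2.3]
```

>>> carry_out:
  targets:
    - [0, 0.1, 0, 0, 1]
    - [0, 0.1, 0, 0, 1]
    - [0, 0.05, 0, 0, 1]
    - [0, 0, 0, 0, 1]
    - [0, 0, 0, 0, 1]

```text
time_s: 37.18
ee_pos: [0.5411, 0.2079, 0.1162]
orientation: [-0.0, 0.044, 0.999, -0.0]
contact_force: [-0.4, 0.1, -1.5]
gripper_width: 0.0202
finger_force: 108.2
```

```bash
python3 -c "
from h import *
go(*fr(SL,NY,-.093,-.0945),.1162,NY)"
```

```text
t=37.18 pos [0.5411 0.2079 0.1162] head -5.02 tilt 0.02 turn 0.014 shift -0.035 0.156 -0.001 w 0.0202 F [-0.4  0.1 -1.5]
```

>>> carry_out:
  targets:
    - [0, 0.1, 0, 0.01, 1]
    - [0, 0.05, 0, 0, 1]
    - [0, 0, 0, 0, 1]
    - [0, 0, 0, 0, 1]

```text
time_s: 37.52
ee_pos: [0.5421, 0.2139, 0.1161]
orientation: [0.0, 0.044, 0.999, 0.0]
contact_force: [-0.3, 0.1, -2.2]
gripper_width: 0.0205
finger_force: 108.3
```

>>> carry_out:
  targets:
    - [0, 0.06, 0, 0, 1]
    - [0, 0, 0, 0, 1]
    - [0, 0, 0, 0, 1]

```text
time_s: 37.77
ee_pos: [0.542, 0.2153, 0.116]
orientation: [-0.0, 0.045, 0.999, -0.001]
contact_force: [0.0, -1.8, -2.7]
gripper_width: 0.02
finger_force: 108.3
```

>>> carry_out:
  targets:
    - [0, 0.06, 0, 0, 1]
    - [0, 0.03, 0, 0, 1]
    - [0, 0, 0, 0, 1]
    - [0, 0, 0, 0, 1]

```text
time_s: 38.1
ee_pos: [0.5418, 0.216, 0.1156]
orientation: [-0.001, 0.046, 0.999, -0.003]
contact_force: [-1.0, -6.7, -0.7]
gripper_width: 0.0203
finger_force: 108.5
```

>>> carry_out:
  targets:
    - [0, -0.1, 0, 0, 1]
    - [0, -0.3, 0, 0, 1]
    - [0.3, 0, 0, 0, 1]
    - [0.5, 0, 0, 0, 1]
    - [0.5, 0, 0, 0, 1]
    - [0.5, 0, 0, 0, 1]
    - [0.5, 0, 0, 0, 1]
    - [0.5, 0, 0, 0, 1]
    - [0.3, 0, 0, 0, 1]
    - [0, 0, 0, 0, 1]

```text
time_s: 38.93
ee_pos: [0.4135, 0.215, 0.1161]
orientation: [-0.002, 0.043, 0.999, -0.001]
contact_force: [-0.3, -0.8, -2.1]
gripper_width: 0.0206
finger_force: 108.4
```

```bash
python3 -c "
from h import *
go(*fr(SL,NY,-.205,-.006),.1162,NY)"
```

```text
t=38.93 pos [0.4135 0.215  0.1161] head -4.90 tilt 0.23 turn 0.034 shift -0.427 2.476 -0.003 w 0.0206 F [-0.3 -0.8 -2.1]
```

Now the final +x push.

>>> carry_out:
  targets:
    - [0, 0.4, 0, 0.02, 1]
    - [0, 0.6, 0, 0, 1]
    - [0, 0.6, 0, 0, 1]
    - [0, 0.5, 0, 0, 1]
    - [0, 0.35, 0, 0, 1]
    - [-0.2, 0, 0, 0, 1]
    - [-0.25, 0, 0, 0, 1]
    - [-0.2, 0, 0, 0, 1]
    - [-0.1, 0, 0, 0, 1]
    - [0, 0, 0, 0, 1]

```text
time_s: 39.77
ee_pos: [0.4576, 0.3077, 0.1159]
orientation: [-0.0, 0.047, 0.999, -0.001]
contact_force: [-0.7, -0.4, -2.2]
gripper_width: 0.0204
finger_force: 108.5
```

```bash
python3 -c "
from h import *
go(.4588,.3091,.1162,NY)"
```

```text
t=39.77 pos [0.4576 0.3077 0.1159] head -5.43 tilt 0.07 turn -0.056 shift -0.026 0.038 -0.007 w 0.0204 F [-0.7 -0.4 -2.2]
```

>>> carry_out:
  targets:
    - [0, 0, 0, -0.02, 1]
    - [-0.05, 0, 0, 0, 1]
    - [0, 0, 0, 0, 1]
    - [0, 0, 0, 0, 1]

```text
time_s: 40.1
ee_pos: [0.4583, 0.3094, 0.1161]
orientation: [0.0, 0.045, 0.999, -0.0]
contact_force: [-0.3, -0.5, -1.8]
gripper_width: 0.0203
finger_force: 108.5
```

```bash
python3 -c "
from h import *
go(.4588,.3091,.1162,NY)"
```

```text
t=40.10 pos [0.4583 0.3094 0.1161] head -5.11 tilt 0.00 turn -0.002 shift -0.013 -0.007 -0.002 w 0.0203 F [-0.3 -0.5 -1.8]
```

>>> carry_out:
  targets:
    - [-0.05, 0, 0, 0, 1]
    - [-0.05, 0, 0, 0, 1]
    - [0, 0, 0, 0, 1]
    - [0, 0, 0, 0, 1]

```text
time_s: 40.43
ee_pos: [0.4589, 0.3089, 0.1153]
orientation: [-0.003, 0.044, 0.999, -0.001]
contact_force: [-4.7, 0.1, -2.0]
gripper_width: 0.0206
finger_force: 108.5
```

>>> carry_out:
  targets:
    - [-0.04, 0, 0, 0, 1]
    - [0, 0, 0, 0, 1]
    - [0, 0, 0, 0, 1]

```text
time_s: 40.68
ee_pos: [0.4591, 0.3086, 0.115]
orientation: [-0.004, 0.044, 0.999, -0.002]
contact_force: [-6.4, 1.2, -1.7]
gripper_width: 0.0205
finger_force: 108.5
```

>>> carry_out:
  targets:
    - [0.15, 0, 0, 0, 1]
    - [0.4, 0, 0, 0, 1]
    - [0.4, 0, 0, 0, 1]
    - [0.2, 0, -0.3, 0, 1]
    - [0, -0.3, -0.4, 0, 1]
    - [0, -0.6, -0.3, 0, 1]
    - [0, -0.7, 0, 0, 1]
    - [0, -0.7, 0, 0, 1]
    - [0, -0.7, 0, 0, 1]
    - [-0.2, -0.7, 0, 0, 1]

```text
time_s: 41.52
ee_pos: [0.412, 0.1639, 0.1565]
orientation: [0.0, 0.044, 0.999, -0.0]
contact_force: [0.4, -0.8, -2.7]
gripper_width: 0.0204
finger_force: 108.6
```

>>> carry_out:
  targets:
    - [-0.4, -0.7, 0, 0, 1]
    - [-0.4, -0.7, 0, 0, 1]
    - [-0.3, -0.7, 0, 0, 1]
    - [-0.1, -0.5, 0, 0, 1]
    - [0, -0.3, 0, 0, 1]
    - [0, 0, 0, 0, 1]
    - [0, 0, 0, 0, 1]

```text
time_s: 42.1
ee_pos: [0.4511, 0.0446, 0.1564]
orientation: [0.001, 0.046, 0.999, 0.0]
contact_force: [-0.3, 0.8, -2.0]
gripper_width: 0.0203
finger_force: 108.5
```

```bash
cat > chk.py <<'E'
from h import *
go(.459,.03,.0633,-5.1)
im=np.median([r.snapshot('top') for _ in range(7)],0).astype(np.float32)
c=r.get_calibration('top');K=np.array([[c['fx'],0,c['cx']],[0,c['fy'],c['cy']],[0,0,1]])
e=np.radians(NY);ex=np.array([np.cos(e),np.sin(e)]);ey=np.array([-ex[1],ex[0]])
def prof(x,y,z):
    w=np.array([np.r_[SL+a*ex/1e3+b*ey/1e3,z] for a,b in zip(x,y)])
    p=cv2.projectPoints(w,c['rvec'],c['tvec'],K,None)[0][:,0].astype(np.float32)
    return cv2.remap(im,p[:,0].reshape(-1,1),p[:,1].reshape(-1,1),cv2.INTER_CUBIC)[:,0]
def edge(p,t,s):  # steepest change of blue minus red
    v=cv2.GaussianBlur((p[:,2]-p[:,0]).reshape(-1,1),(1,9),0)[:,0];g=np.gradient(v)*s;k=g.argmax()
    return t[k]
def fit(n,s,f):
    s=np.array(s);f=np.array(f);ok=abs(f-np.median(f))<3;q=np.polyfit(s[ok],f[ok],1)
    print(n,'at ends %.2f %.2f slope %.2f'%(np.polyval(q,s[0]),np.polyval(q,s[-1]),np.degrees(np.arctan(q[0]))),'n',ok.sum())
t=np.arange(0,20,.25);a=np.arange(-44,45,3)
fit('slab front',a,[edge(prof(45+t,y+0*t,.066),45+t,1) for y in a])
fit('slab rear',a,[edge(prof(-65+t,y+0*t,.066),-65+t,-1) for y in a])
fit('slab left',a,[edge(prof(x+0*t,40+t,.066),40+t,1) for x in a])
fit('slab right',a,[edge(prof(x+0*t,-60+t,.066),-60+t,-1) for x in a])
b=np.arange(-135,-58,3);fit('back stop inner',b,[edge(prof(45+t,y+0*t,.062),45+t,1) for y in b])
d=np.arange(-125,-62,3);fit('side stop inner',d,[edge(prof(x+0*t,40+t,.062),40+t,1) for x in d])
E
python3 chk.py
```

```text
t=42.10 pos [0.4511 0.0446 0.1564] head -5.22 tilt 0.10 turn -0.019 shift -0.230 -0.346 2.327 w 0.0203 F [-0.3  0.8 -2. ]
slab front at ends 58.31 57.95 slope -0.24 n 30
slab rear at ends -53.75 -53.87 slope -0.08 n 30
slab left at ends 52.40 52.85 slope 0.29 n 30
slab right at ends -49.31 -48.90 slope 0.27 n 30
back stop inner at ends 57.59 57.72 slope 0.09 n 26
side stop inner at ends 51.52 51.55 slope 0.03 n 20
```

The slab is now flush: its edges are parallel to both stops within about 0.3° and they touch. Next I'll lay the turner down.

>>> carry_out:
  targets:
    - [-0.2, -0.3, 0.2, 0, 1]
    - [0, 0, 0.4, 0, 1]
    - [0, 0, 0.5, 0, 1]
    - [0, 0, 0.5, 0, 1]
    - [0, 0, 0.4, 0, 1]
    - [0, 0, 0.25, 0, 1]
    - [0, 0, 0, 0, 1]
    - [0, 0, 0, 0, 1]

```text
time_s: 43.12
ee_pos: [0.4573, 0.0328, 0.0659]
orientation: [-0.0, 0.044, 0.999, -0.0]
contact_force: [-0.0, 0.6, -2.5]
gripper_width: 0.0201
finger_force: 108.5
```

>>> carry_out:
  targets:
    - [0, 0, 0.06, 0, 1]
    - [0, 0, 0.04, 0, 1]
    - [0, 0, 0, 0, 1]
    - [0, 0, 0, 0, 1]

```text
time_s: 43.45
ee_pos: [0.4576, 0.0326, 0.0626]
orientation: [0.001, 0.045, 0.999, 0.0]
contact_force: [-1.1, -0.3, -1.8]
gripper_width: 0.0203
finger_force: 108.5
```

>>> carry_out:
  targets:
    - [0, 0, 0.05, 0, 1]
    - [0, 0, 0.04, 0, 1]
    - [0, 0, 0, 0, 1]
    - [0, 0, 0, 0, 1]

```text
time_s: 43.78
ee_pos: [0.4572, 0.0325, 0.0584]
orientation: [-0.0, 0.045, 0.999, -0.0]
contact_force: [-0.5, 0.2, -1.8]
gripper_width: 0.0205
finger_force: 108.5
```

>>> carry_out:
  targets:
    - [0, 0, 0.02, 0, 1]
    - [0, 0, 0, 0, 1]
    - [0, 0, 0, 0, 1]

```text
time_s: 44.03
ee_pos: [0.4574, 0.0326, 0.0577]
orientation: [0.0, 0.045, 0.999, 0.0]
contact_force: [-0.3, -0.5, -1.5]
gripper_width: 0.0204
finger_force: 108.8
```

>>> carry_out:
  targets:
    - [0, 0, 0.02, 0, 1]
    - [0, 0, 0, 0, 1]
    - [0, 0, 0, 0, 1]

```text
time_s: 44.28
ee_pos: [0.4573, 0.0325, 0.0576]
orientation: [0.0, 0.045, 0.999, 0.0]
contact_force: [-2.0, -0.3, 8.3]
gripper_width: 0.0203
finger_force: 110.2
```

>>> carry_out:
  targets:
    - [0, 0, 0, 0, 0.7]
    - [0, 0, 0, 0, 0.5]
    - [0, 0, 0, 0, 0.3]
    - [0, 0, 0, 0, 0.1]
    - [0, 0, 0, 0, 0]
    - [0, 0, 0, 0, 0]
    - [0, 0, -0.2, 0, 0]
    - [0, 0, -0.5, 0, 0]
    - [0, 0, -0.6, 0, 0]
    - [0, 0, -0.6, 0, 0]
  grip_force: 20

```text
time_s: 45.12
ee_pos: [0.4567, 0.0324, 0.1338]
orientation: [-0.001, 0.045, 0.999, -0.0]
contact_force: [0.5, -0.3, -0.5]
gripper_width: 0.0855
finger_force: 0.0
```

>>> carry_out:
  targets:
    - [0, 0, -0.6, 0, 0]
    - [0, -0.6, -0.4, 0, 0]
    - [0, -0.7, 0, 0, 0]
    - [0, -0.7, 0, 0, 0]
    - [0, -0.7, 0, 0, 0]
    - [0, -0.7, 0, 0, 0]
    - [0, -0.7, 0, 0, 0]
    - [0, 0, 0, 0, 0]
    - [0, 0, 0, 0, 0]

```text
time_s: 45.87
ee_pos: [0.4422, -0.1326, 0.1733]
orientation: [0.0, 0.047, 0.999, -0.0]
contact_force: [0.3, 0.9, 0.7]
gripper_width: 0.0855
finger_force: 0.0
```

```bash
python3 chk.py; python3 - <<'E'
from h import *
# blade: grey patch darker than the bench around the expected place
b=cv2.GaussianBlur(r.snapshot('top'),(3,3),0).astype(int)
x=[]
for X in np.arange(.44,.66,.01):
    x.append(''.join('#' if b[int(round(v)),int(round(u))].sum()<390 else '.' for u,v in proj('top',[[X,Y,.002] for Y in np.arange(.12,-.09,-.01)])))
print('\n'.join(x[::-1]))
E
```

```text
t=45.87 pos [ 0.4422 -0.1326  0.1733] head -5.37 tilt 0.04 turn -0.045 shift -0.058 4.087 2.751 w 0.0855 F [0.3 0.9 0.7]
slab front at ends 58.27 58.03 slope -0.16 n 30
slab rear at ends -53.77 -53.93 slope -0.10 n 30
slab left at ends 52.34 52.84 slope 0.33 n 30
slab right at ends -49.29 -49.04 slope 0.17 n 30
back stop inner at ends 57.63 57.69 slope 0.04 n 26
side stop inner at ends 51.67 51.53 slope -0.13 n 20
#....................
.....................
.....................
.....................
.....................
.....................
.....................
......##.............
......#########......
......########.......
......########.......
......########.......
.....#########.......
......########.......
......########.......
.....#########.......
.....#########......#
........######.....##
........#####......##
........######.....##
........######.......
........######.......
........######.......
```

The turner lies flat on the bench at about y = 0.02, clear of the cutter, and the slab is home. I'll hand it in.

```bash
python3 -c "
from station import r
print(r.close_job())"
```

```text
the job is handed in; nothing more can be done
None
```

The job is handed in at about 46 s of the 72 s allowed: the slab lies chocolate side down, flush against both stops (parallel within about 0.5° in the last top-camera check), and the turner lies flat on the bench, clear of the cutter.

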